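# Hang the nesting incense scoops on the dressing-table hook, largest first

## Task

Hang the three gold incense scoops by their eyes on the stand's hook, one at a time: the largest first, then the medium one, then the smallest, each let go of before the next, so that they hang down still with every bowl nested in the larger one behind it. The hook's stem has been set to an unknown height, so find it by feel or by eye. Leave the perfume bottles, the atomizer and the incense burner as they stand.

Things in the scene. Friction and masses are not known exactly. Their poses are not given: they have to be found in the camera images.
- large_bowl (a point): The large gold aluminium scoop, lying mouth up on the tray: round bowl 76 mm across the rim, 66 mm across the flat base, 32 mm deep outside, wall 3 mm; straight handle with a round wire eye at its end, centred 120 mm from the bowl's axis. Point: on the bowl's axis, 16 mm above its underside. z: out of the mouth; x: from bowl to eye (points roughly away from the robot at first).
- large_handle (a point): A place to hold the large scoop: mid-thickness of its handle, 70 mm from the bowl's axis, 50 mm from the eye's centre. The handle is 10 mm wide and 4 mm thick, its top flush with the bowl's rim, so this point is 30 mm above the bowl's underside. Axes as for the bowl.
- large_eye (a point): Centre of the large scoop's eye: wire 4 mm thick, hole 15 mm across, outside 23 mm, 30 mm above the bowl's underside; the hole's axis is z. Axes as for the bowl.
- medium_bowl (a point): The medium gold aluminium scoop, lying mouth up on the tray: round bowl 60 mm across the rim, 52 mm across the flat base, 28 mm deep outside, wall 3 mm; straight handle with a round wire eye at its end, centred 120 mm from the bowl's axis. Point: on the bowl's axis, 14 mm above its underside. z: out of the mouth; x: from bowl to eye (points roughly away from the robot at first).
- medium_handle (a point): A place to hold the medium scoop: mid-thickness of its handle, 70 mm from the bowl's axis, 50 mm from the eye's centre. The handle is 10 mm wide and 4 mm thick, its top flush with the bowl's rim, so this point is 26 mm above the bowl's underside. Axes as for the bowl.
- medium_eye (a point): Centre of the medium scoop's eye: wire 4 mm thick, hole 15 mm across, outside 23 mm, 26 mm above the bowl's underside; the hole's axis is z. Axes as for the bowl.
- small_bowl (a point): The small gold aluminium scoop, lying mouth up on the tray: round bowl 44 mm across the rim, 38 mm across the flat base, 24 mm deep outside, wall 3 mm; straight handle with a round wire eye at its end, centred 120 mm from the bowl's axis. Point: on the bowl's axis, 12 mm above its underside. z: out of the mouth; x: from bowl to eye (points roughly away from the robot at first).
- small_handle (a point): A place to hold the small scoop: mid-thickness of its handle, 70 mm from the bowl's axis, 50 mm from the eye's centre. The handle is 10 mm wide and 4 mm thick, its top flush with the bowl's rim, so this point is 22 mm above the bowl's underside. Axes as for the bowl.
- small_eye (a point): Centre of the small scoop's eye: wire 4 mm thick, hole 15 mm across, outside 23 mm, 22 mm above the bowl's underside; the hole's axis is z. Axes as for the bowl.
- stand: Hook stand, fixed: marble foot 170 x 90 x 10 mm, gold stem 100 mm behind the hook, V-shaped hook of 7 mm round bar. Origin: on the table straight below the bottom of the V; z up, x from the V back to the stem. The stem telescopes, and its setting differs each time and is NOT reported: feel for the hook or look. It stays put under pushes below about 50 N.
- stand_ref (a point): Lowest setting of the bottom of the V (bar's centre line), 185 mm above the table, axes as the stand's; this point does not follow the hook. The real V stands 0 to 80 mm straight above it. The back of the V rises at 45 degrees to 22 mm back (+x) and 22 mm up, then runs nearly level to the stem, whose top is 30 mm above the V.
- prong_ref (a point): End of the hook's free prong (centre of its 3.5 mm round tip) at the lowest setting; does not follow the hook, whose real tip is 0 to 80 mm straight above. The straight prong rises at 45 degrees from the V towards -x of the stand (towards the robot); its end is 32 mm out from and 32 mm above the bottom of the V.
- bottle_a: Bystander: eight-sided amber perfume bottle, 52 mm across, 95 mm tall, standing at the far end of the tray; origin at the centre of its underside.
- bottle_b: Bystander: six-sided green perfume bottle, 58 mm across, 80 mm tall, standing at the far end of the tray; origin at the centre of its underside.
- atomizer: Bystander: gold perfume atomizer, 28 mm across, 95 mm tall, standing at the far end of the tray; origin at the centre of its underside.
- mabkhara: Bystander: black ceramic incense burner, 76 mm across, 88 mm tall, standing on the table; origin at the centre of its underside.
- tray: Mirrored tray with a gold edge, 360 x 400 x 6 mm, fixed on the table; origin at the centre of its underside, scoops and bottles stand on its top.
Mind the look-alikes: they are no part of the job. What is shaped like the part that bears medium_bowl but purple is not meant. Leave any red look-alike of the part that bears large_bowl alone.

How it is judged:
By the outcome, as a careful person would: the job done as asked, in the order asked, and still so for the second after the job is handed in, with the robot touching nothing.
It also fails if it takes over 72 s, if anything falls off the work surface, if the arm or the gripper's body presses on something with over 40 N, if the wrist force passes 120 N, or if a joint passes its speed limit or range.

## Robot

A 6-joint arm with a two-finger parallel gripper is mounted at the origin on the work surface. World frame = base frame: x ahead of the robot, y to its left, z up, the work surface at z = 0. Lengths are in m, angles in rad, forces in N, time in s.
With the tool pointing down it reaches from about 0.35 to 0.85 m from the base axis. Payload 8.1 kg.
Tool frame: the origin (TCP) lies midway between the tips of the shut fingers; the grasp point (between the pads) lies robot.grasp_offset behind it (robot.grasp_offset is the distance from the TCP to the grasp point, in m); z points along the fingers, y is the direction in which the jaws open and shut (so a half turn about z gives the same grasp; the last joint's range is limited). The gripper opens to 93 mm and grips with 3 to 60 N. Pads are 15 mm wide; open, the fingers measure 128 mm over their backs; the gripper's body (75 mm by 188 mm) begins 65 mm behind the grasp point.
Start: joints at [-1.431, 0.13, 1.488, -0, 1.523, -0.085], TCP at [0.134, -0.585, 0.219] pointing down, gripper open.
Joint ranges: [-2.96, 2.96], [-0.89, 2.26], [0.02, 2.5], [-1.34, 4.48], [0, 2.73], [-2.66, 2.66]. Speed limits (rad/s): [2.39, 2.39, 2.79, 3.14, 3.14, 3.14].

## Interface

Orientations are given as a rotation vector (axis times angle).
In Python, from plant import robot gives the robot as it stands.
- The arm moves only by the shell command python3 -m handwheel 'ROWS' [OPENING] [FORCE]. ROWS is text: rows parted by semicolons, each of 6 numbers parted by spaces: the shift along the world's x, y, z each as a share of 0.3 m, from -1 to 1, then the turn, a rotation vector about the world's x, y, z each as a share of 45 degrees, from -1 to 1. A call has 1 to 5 rows; each row is the pose to reach, as a shift and turn from the pose commanded when the call began; what a row does not reach only later rows make up. A row lasts 1/10 s, in which the tool goes at most 50 mm and 8.59 degrees, less where a joint would pass 70% of its speed; a pose out of reach is approached as far as the arm can. A call with a number of a shift or a turn outside -1 to 1 is refused whole. A call with a gripper value outside its range is refused whole. OPENING is the closure, from -1 (fully open) to 1 (shut), set as the call begins (- or left out, the last holds). The fingers move at their own pace and stop on an object; FORCE is the grip in N (left out, the last holds). Time passes only in rows, so rows that repeat a pose let the fingers close. It gives the time, the measured TCP pose, the force and the opening at its end, in the units of the state.
- robot.read_state(): the state, without advancing time (a new reading comes with each control period).
- robot.read_camera(name): name is "scene" or "side" or "wrist"; returns (picture, depth): 480x640x3 uint8, red, green, blue; 480x640 float32, m along the optical axis (not along the pixel's ray), 0 where there is no reading.
- robot.camera_model(name): a dict with "camera_matrix" (3x3 intrinsics, pixels), "pose" (4x4, takes a point from camera to world coordinates); the wrist camera has in their place "tool_from_camera" (4x4, takes a point from camera to tool coordinates, whose origin is the TCP and whose axes are the flange's). Camera axes: x right, y down, z forward; pixel columns grow to the right and rows downward; lengths in m; the calibration is good to about 2 mm. A picture is of the moment at which its call begins: read the wrist's pose just before it. camera_model takes no time and is no camera call.
- robot.close_job(): hands the job in, once; it reports no verdict.
Trained networks look in the newest picture that a camera, given by its name, has taken for a name from the list of things; names that differ only in an ending like _2 or _b are one class to them, and where a whole thing is asked for, a point or a joint stands for the part that bears it (a point fixed in the world has none). Each returns a list of dicts, best first, with "conf" (0 to 1); they miss things now and then, are a little off and sometimes report something else, mostly with a low value. They report only what shows in the picture. A call takes as long as a camera call. They do not tell look-alikes from the thing itself.
- robot.look_for(camera, query): "rect" ([centre column, centre row, width, height] in pixels, round what is visible of it).
- robot.silhouettes(camera, query): "pixels" (480x640 bool, what is visible of it) and "rect" ([centre column, centre row, width, height] in pixels, round what is visible of it).
- robot.tip_of(camera, query): "at" ([row, column] in pixels: a listed point, or the origin of a listed thing).
The state is a dict: "t": time; "q": joint angles; "dq": joint speeds; "joint_torque": joint torques, N m; "tool_pos": TCP position; "orientation": TCP orientation; "force": force on the tool from outside, world axes, zero at the start; "wrist_torque": the same for the moment, N m; "opening": finger opening in m.
Only numpy, scipy, OpenCV 4.12 (cv2) and the standard library are available. Lean on these libraries where they do the work, as an engineer would, in place of code of your own. Each camera call takes 0.05 s, during which the arm holds its last target.

## Working session

There is one attempt and no reset: what is moved stays moved. The work goes in short steps, Python scripts to look and compute and a shell command to move; the robot and the scene stay as the last step left them, time stands still between calls to the robot, and variables do not carry over. Pictures are saved under pics/ and viewed, and the job is handed in when it is done.

I'll start with a look at the state and the cameras.

```bash
ls -la; mkdir -p pics
python3 - <<'E'
from plant import robot
import cv2, numpy as np
print(robot.grasp_offset)
s=robot.read_state(); print({k:np.round(v,3) for k,v in s.items()})
for c in ["scene","side","wrist"]:
    p,d=robot.read_camera(c); cv2.imwrite(f"pics/{c}0.png",p[:,:,::-1]); np.save(f"{c}0d.npy",d)
    m=robot.camera_model(c); print(c,{k:np.round(v,3).tolist() for k,v in m.items()})
E
```

```text
total 12
drwxr-xr-x  3 agent agent 4096 Dec  6 22:30 .
drwxr-xr-x 23 root  root  4096 Dec  6 22:30 ..
drwxr-xr-x  2 agent agent 4096 Dec  6 22:30 pics
0.0188
{'t': np.float64(0.0), 'q': array([-1.431,  0.131,  1.489, -0.   ,  1.523, -0.085]), 'dq': array([ 0.001,  0.001, -0.001, -0.   , -0.001, -0.001]), 'joint_torque': array([ 4.0000e-03, -5.5984e+01, -4.9176e+01,  7.7000e-02,  3.5000e-02,
       -0.0000e+00]), 'tool_pos': array([ 0.134, -0.584,  0.218]), 'orientation': array([-3.12 , -0.352,  0.   ]), 'force': array([-0.344,  0.451,  0.433]), 'wrist_torque': array([ 0.008, -0.001, -0.023]), 'opening': np.float64(0.093)}
scene {'camera_matrix': [[530.22, 0.0, 323.807], [0.0, 530.22, 250.351], [0.0, 0.0, 1.0]], 'pose': [[0.755, 0.443, -0.483, 1.02], [0.655, -0.529, 0.539, -0.536], [-0.017, -0.724, -0.69, 0.877], [0.0, 0.0, 0.0, 1.0]]}
side {'camera_matrix': [[443.785, 0.0, 314.84], [0.0, 443.785, 238.929], [0.0, 0.0, 1.0]], 'pose': [[-1.0, -0.023, 0.013, 0.492], [-0.024, 0.574, -0.819, 0.821], [0.011, -0.819, -0.574, 0.691], [0.0, 0.0, 0.0, 1.0]]}
wrist {'camera_matrix': [[388.015, 0.0, 315.066], [0.0, 388.015, 235.516], [0.0, 0.0, 1.0]], 'tool_from_camera': [[-0.0, -0.96, -0.278, 0.076], [1.0, -0.0, -0.0, -0.0], [0.0, -0.278, 0.96, -0.166], [0.0, 0.0, 0.0, 1.0]]}
```

View pics/scene0.png

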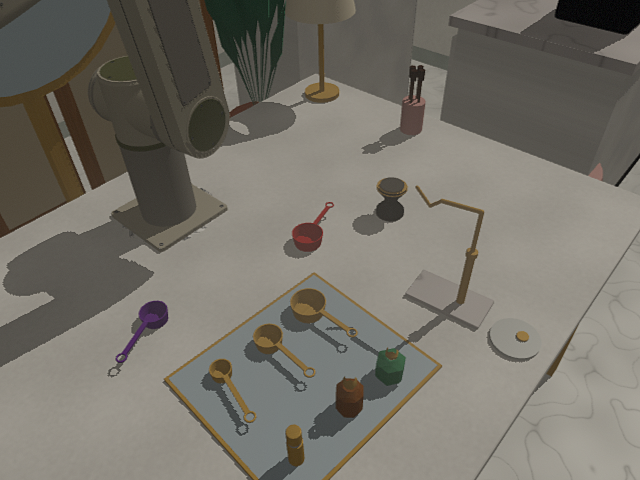

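View pics/side0.png

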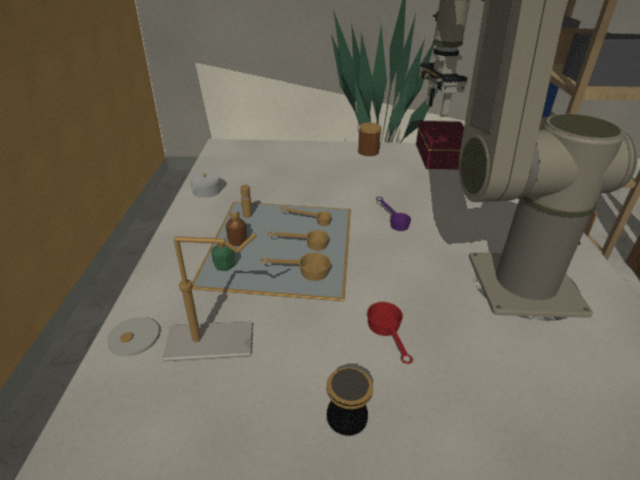

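View pics/wrist0.png

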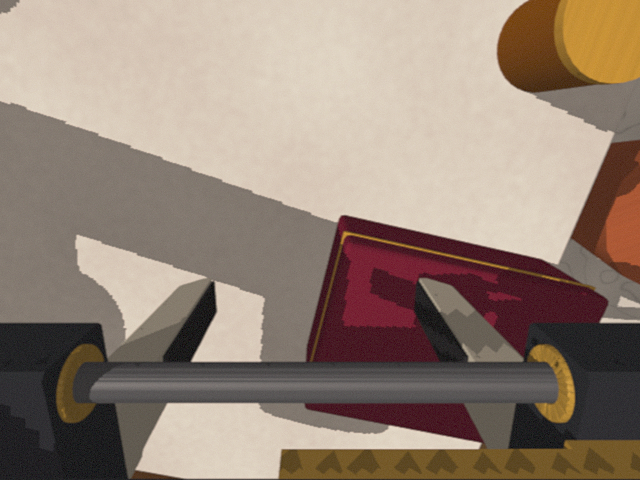

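Scene picture: three gold scoops lie on the mirrored tray, with bowls at (308,303), (267,338) and (221,370). The purple look-alike is at (153,315) and the red one at (308,236), both off the tray. The hook's tip is near (418,187) and its V near (431,205). Next I'll measure with depth and the networks.

```bash
cat > h.py <<'E'
from plant import robot
import cv2, numpy as np
from scipy.spatial.transform import Rotation as R
def cloud(cam,d,model=None,T=None):
    m=model or robot.camera_model(cam); K=m["camera_matrix"]
    P=m["pose"] if T is None else T
    v,u=np.mgrid[:480,:640]
    X=np.stack([(u-K[0][2])/K[0][0]*d,(v-K[1][2])/K[1][1]*d,d],-1)
    W=X@np.array(P)[:3,:3].T+np.array(P)[:3,3]
    W[d<=0]=np.nan
    return W
def proj(cam,p,T=None):
    m=robot.camera_model(cam); K=np.array(m["camera_matrix"]); P=np.array(m["pose"] if T is None else T)
    c=(np.asarray(p)-P[:3,3])@P[:3,:3]; q=c@K.T
    return q[...,:2]/q[...,2:]
def wristT(s=None):
    s=s or robot.read_state(); T=np.eye(4); T[:3,:3]=R.from_rotvec(s["orientation"]).as_matrix(); T[:3,3]=s["tool_pos"]
    return T@np.array(robot.camera_model("wrist")["tool_from_camera"])
def save(p,name,f=1): cv2.imwrite(f"pics/{name}.png",p[:,:,::-1])
E
python3 - <<'E'
from h import *
for cam in ["scene","side"]:
    d=np.load(f"{cam}0d.npy"); W=cloud(cam,d); p=cv2.imread(f"pics/{cam}0.png")
    print("==",cam)
    for q in ["large_bowl","large_handle","large_eye","medium_bowl","medium_eye","small_bowl","small_eye","stand","stand_ref","prong_ref","tray"]:
        for r in robot.tip_of(cam,q)[:2]:
            v,u=np.round(r["at"]).astype(int)
            w=W[v,u] if 0<=v<480 and 0<=u<640 else None
            print(q,round(r["conf"],2),(u,v),np.round(w,3))
print(robot.read_state()["t"])
E
```

```text
== scene
large_bowl 0.98 (np.int64(308), np.int64(304)) [ 0.498 -0.008  0.013]
large_bowl 0.8 (np.int64(308), np.int64(238)) [0.351 0.153 0.006]
large_handle 0.65 (np.int64(332), np.int64(320)) [ 0.578 -0.023  0.038]
large_eye 0.84 (np.int64(350), np.int64(333)) [ 0.611 -0.006  0.006]
large_eye 0.84 (np.int64(325), np.int64(207)) [0.327 0.245 0.033]
medium_bowl 0.88 (np.int64(266), np.int64(339)) [ 0.493 -0.13   0.01 ]
medium_bowl 0.87 (np.int64(156), np.int64(315)) [ 0.268 -0.235  0.007]
medium_eye 0.94 (np.int64(308), np.int64(375)) [ 0.612 -0.135  0.005]
medium_eye 0.71 (np.int64(123), np.int64(358)) [ 0.301 -0.342 -0.002]
small_bowl 0.76 (np.int64(218), np.int64(372)) [ 0.477 -0.244  0.008]
small_bowl 0.5 (np.int64(293), np.int64(459)) [ 0.714 -0.282  0.032]
small_eye 0.79 (np.int64(251), np.int64(416)) [ 0.595 -0.267  0.011]
stand 0.79 (np.int64(415), np.int64(286)) [0.641 0.185 0.01 ]
prong_ref 0.86 (np.int64(416), np.int64(207)) [0.483 0.427 0.001]
prong_ref 0.36 (np.int64(268), np.int64(338)) [ 0.495 -0.126  0.01 ]
tray 0.92 (np.int64(303), np.int64(376)) [ 0.607 -0.144  0.00
[... 408 characters left out ...]
-0.045  0.008]
medium_bowl 0.67 (np.int64(399), np.int64(223)) [ 0.277 -0.21   0.028]
medium_bowl 0.63 (np.int64(318), np.int64(242)) [ 0.498 -0.1    0.036]
medium_eye 0.95 (np.int64(379), np.int64(197)) [ 0.318 -0.357  0.026]
medium_eye 0.78 (np.int64(270), np.int64(235)) [ 0.624 -0.13   0.034]
small_bowl 0.62 (np.int64(323), np.int64(217)) [ 0.486 -0.258  0.012]
small_eye 0.74 (np.int64(280), np.int64(212)) [ 0.612 -0.285  0.009]
stand 0.63 (np.int64(246), np.int64(340)) [0.637 0.21  0.011]
prong_ref 0.7 (np.int64(302), np.int64(208)) [ 0.549 -0.311  0.009]
prong_ref 0.67 (np.int64(250), np.int64(342)) [0.628 0.216 0.011]
tray 0.35 (np.int64(285), np.int64(258)) [ 0.581 -0.069  0.006]
1.25
```

Run:
```python
import cv2
a=cv2.imread("pics/scene0.png")
cv2.imwrite("pics/crop_scoops.png",cv2.resize(a[260:450,190:390],None,fx=4,fy=3.15,interpolation=cv2.INTER_CUBIC)[:600,:800])
cv2.imwrite("pics/crop_hook.png",cv2.resize(a[165:335,390:560],None,fx=3.5,fy=3.5,interpolation=cv2.INTER_CUBIC))
```

```text
(no output)
```

View pics/crop_scoops.png

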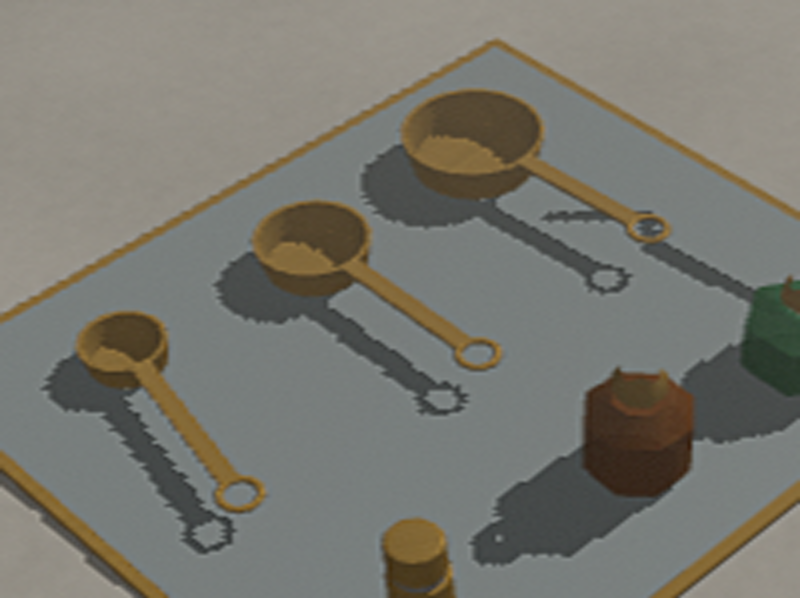

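View pics/crop_hook.png

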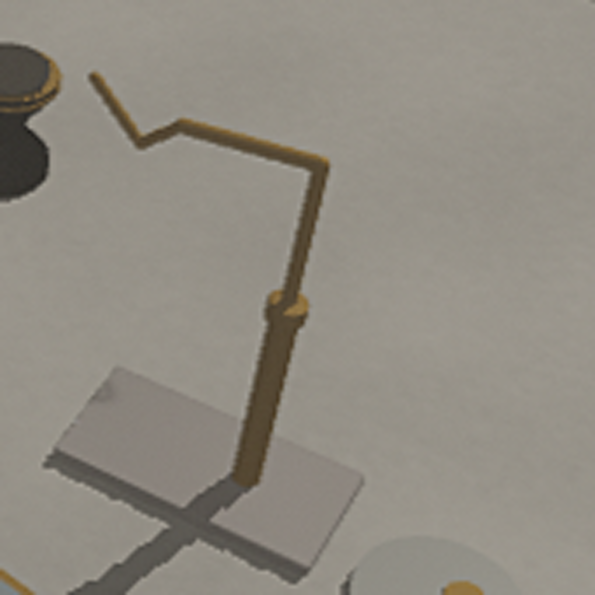

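Candidates: the gold scoops on the tray fit by colour, and the crop confirms gold and descending size. Purple and red are excluded. Now I'll fit the scoops and the hook precisely from the clouds.

Run:
```python
from h import *
Ws={c:cloud(c,np.load(f"{c}0d.npy")) for c in["scene","side"]}
im={c:cv2.imread(f"pics/{c}0.png") for c in["scene","side"]}
for c in Ws:
    W=Ws[c]; hsv=cv2.cvtColor(im[c],cv2.COLOR_BGR2HSV)
    gold=(hsv[...,0]>8)&(hsv[...,0]<28)&(hsv[...,1]>90)
    print("==",c)
    for n,(cx,cy),h,rr in [("L",(.50,-.02),.036,.0365),("M",(.495,-.12),.032,.0285),("S",(.48,-.25),.028,.0205)]:
        z=W[...,2]
        sel=gold&(np.abs(z-h)<.006)&(W[...,0]>cx-.07)&(W[...,0]<cx+.16)&(np.abs(W[...,1]-cy)<.06)
        P=W[sel]
        # 2d model fit: rim ring radius rr at c ; eye ring r=9.5mm at c+120mm dir ; handle line
        from scipy.optimize import minimize
        def cost(p):
            d=np.array([np.cos(p[2]),np.sin(p[2])]); q=P[:,:2]-p[:2]
            a=q@d; b=q@np.array([-d[1],d[0]])
            r1=np.abs(np.hypot(a,b)-rr)
            r2=np.abs(np.hypot(a-.12,b)-.0095)
            ac=np.clip(a,rr,.11); r3=np.hypot(a-ac,np.maximum(np.abs(b)-.005,0))
            m=np.minimum(np.minimum(r1,r2),r3); return np.minimum(m,.006).sum()/len(P)
        best=None
        for dx in[-.015,0,.015]:
          for dy in[-.015,0,.015]:
            for th in[-.3,-.1,.1]:
              r=minimize(cost,[cx+dx,cy+dy,th],method="Nelder-Mead",options=dict(xatol=1e-5,fatol=1e-8,initial_simplex=np.array([cx+dx,cy+dy,th])+np.array([[0,0,0],[.01,0,0],[0,.01,0],[0,0,.1]])))
              if best is None or r.fun<best.fun: best=r
        p=best.x; d=np.array([np.cos(p[2]),np.sin(p[2])])
        print(n,len(P),"bowl",p[:2].round(4),"th",p[2].round(4),"grip",(p[:2]+.07*d).round(4),"eye",(p[:2]+.12*d).round(4),"cost",best.fun, "zhandle",np.median(P[np.abs((P[:,:2]-p[:2])@d-.075)<.02][:,2]).round(4))
    sel=(W[...,2]>.1)&(W[...,0]>.45)&(W[...,0]<.85)&(W[...,1]>.08)&(W[...,1]<.35)&gold
    P=W[sel]; print("hook n",len(P))
    order=np.argsort(P[:,0])
    for i in order[::max(1,len(P)//45)]: print(P[i].round(4))
    M=W[(W[...,2]>.006)&(W[...,2]<.014)&(W[...,0]>.5)&(W[...,0]<.95)&(W[...,1]>.08)&(W[...,1]<.35)]
    rect=cv2.minAreaRect((M[:,:2]*1000).astype(np.float32)); print("foot",rect)
```

```text
== scene
L 445 bowl [ 0.5074 -0.019 ] th -0.0212 grip [ 0.5774 -0.0205] eye [ 0.6273 -0.0215] cost 0.0008539571729390108 zhandle 0.038
M 443 bowl [ 0.5033 -0.133 ] th -0.075 grip [ 0.5731 -0.1382] eye [ 0.6229 -0.142 ] cost 0.0007117387468883543 zhandle 0.0339
S 444 bowl [ 0.4872 -0.2429] th -0.2716 grip [ 0.5547 -0.2617] eye [ 0.6028 -0.2751] cost 0.00047409462766350244 zhandle 0.0297
hook n 629
[0.6078 0.1961 0.2604]
[0.6146 0.1971 0.256 ]
[0.6223 0.1936 0.2497]
[0.6291 0.195  0.2426]
[0.6351 0.1975 0.2368]
[0.6439 0.1953 0.2328]
[0.6525 0.1968 0.2436]
[0.6603 0.197  0.2498]
[0.6674 0.199  0.2522]
[0.675  0.2007 0.2526]
[0.6808 0.201  0.2554]
[0.6877 0.1995 0.2574]
[0.694  0.2073 0.2559]
[0.701  0.2018 0.2581]
[0.7072 0.2062 0.2562]
[0.7133 0.2026 0.2568]
[0.7193 0.2027 0.2576]
[0.725  0.2072 0.2577]
[0.7302 0.2044 0.2598]
[0.733  0.2013 0.158 ]
[0.7347 0.2034 0.1072]
[0.7359 0.1986 0.1509]
[0.7367 0.2021 0.1125]
[0.7375 0.2067 0.2575]
[0.7379 0.2083 0.2004]
[0.7384 0.2046 0.2083]
[0.7388 0.2017 0.1026]
[0.7391 0.2001 0.1298]
[0.7396 0.1951 0.1532]
[0.7399 0.2038 0.1711]
[0.7402 0.
[... 1395 characters left out ...]
.7289 0.2135 0.2586]
[0.7298 0.2127 0.1033]
[0.7303 0.2145 0.1352]
[0.7312 0.2112 0.2589]
[0.7319 0.215  0.1356]
[0.7327 0.218  0.1133]
[0.7334 0.2142 0.1149]
[0.7337 0.2181 0.131 ]
[0.7341 0.212  0.1854]
[0.7343 0.2096 0.1648]
[0.7347 0.2126 0.2453]
[0.735  0.2145 0.1641]
[0.7354 0.2176 0.1329]
[0.7357 0.2194 0.1395]
[0.7363 0.2204 0.1573]
[0.7366 0.2139 0.1776]
[0.737  0.2133 0.22  ]
[0.7375 0.2193 0.1042]
[0.7378 0.2144 0.1918]
[0.7382 0.2154 0.1765]
[0.7388 0.2143 0.2075]
[0.7393 0.2145 0.2252]
[0.7397 0.2136 0.1703]
[0.7409 0.2153 0.1599]
[0.7422 0.2176 0.1594]
[0.7448 0.2157 0.1577]
foot ((772.5366821289062, 206.79547119140625), (110.70601654052734, 295.8739318847656), 89.157470703125)
```

```bash
cat > hook.py <<'E'
from h import *
from scipy.optimize import least_squares
SEG=np.array([[-.032,0,.032],[0,0,0],[.022,0,.022],[.1,0,.03]])
def dist(P,p):
    c,s=np.cos(p[3]),np.sin(p[3]); Rz=np.array([[c,-s,0],[s,c,0],[0,0,1]])
    S=SEG@Rz.T+p[:3]; D=[]
    for a,b in zip(S[:-1],S[1:]):
        t=np.clip(((P-a)@(b-a))/((b-a)@(b-a)),0,1)[:,None]; D.append(np.linalg.norm(P-a-t*(b-a),axis=1))
    return np.min(D,axis=0)
def fit(P,x0=(.64,.2,.23,.07)):
    p=np.array(x0)
    for k in (.02,.01,.008):
        d=dist(P,p); Q=P[d<k]
        p=least_squares(lambda p:dist(Q,p)-.0035,p,loss="soft_l1",f_scale=.001).x
    return p,len(Q),np.sqrt(np.mean((dist(Q,p)-.0035)**2))
E
python3 - <<'E'
from hook import *
from h import *
A=[]
for c in["scene","side"]:
    W=cloud(c,np.load(f"{c}0d.npy"))
    P=W[(W[...,2]>.2)&(W[...,0]>.55)&(W[...,0]<.735)&(W[...,1]>.1)&(W[...,1]<.3)]
    A.append(P); print(c,[np.round(v,4) for v in fit(P)])
print([np.round(v,4) for v in fit(np.vstack(A))])
E
```

```text
scene [array([0.6396, 0.1975, 0.2281, 0.1045]), np.int64(326), np.float64(0.0012)]
side [array([0.6382, 0.1993, 0.2279, 0.1162]), np.int64(412), np.float64(0.001)]
[array([0.6388, 0.1986, 0.228 , 0.1113]), np.int64(735), np.float64(0.0014)]
```

The hook fits well: V at (0.639, 0.199, 0.228), i.e. 43 mm above the lowest setting, with yaw about 6°. The handle heights (38/34/30 mm tops) match the sizes given. I'll move to the large scoop now.

```bash
python3 -m handwheel '.51 .65 0 0 0 -.31;.51 .65 0 0 0 -.31;.51 .65 0 0 0 -.31;.51 .65 0 0 0 -.31;.51 .65 0 0 0 -.31' 0 30; python3 -m handwheel '.51 .65 0 0 0 0;.51 .65 0 0 0 0;.51 .65 0 0 0 0;.51 .65 0 0 0 0;.51 .65 0 0 0 0'
```

```text
t: 1.75
tool_pos: [0.2877, -0.3882, 0.2188]
orientation: [3.141, -0.03, 0.001]
force: [1.0, -0.3, 1.1]
opening: 0.0575
t: 2.25
tool_pos: [0.4408, -0.193, 0.2191]
orientation: [3.141, -0.029, 0.001]
force: [1.3, -0.3, -0.6]
opening: 0.046
```

```bash
python3 -m handwheel '.453 .58 -.27 0 0 0;.453 .58 -.27 0 0 0;.453 .58 -.27 0 0 0;.453 .58 -.27 0 0 0;.453 .58 -.27 0 0 0'
python3 - <<'E'
from h import *
T=wristT(); p,d=robot.read_camera("wrist"); save(p,"w1"); np.save("w1d.npy",d); np.save("w1T.npy",T)
print(robot.read_state()["tool_pos"])
W=cloud("wrist",d,T=T)
z=W[...,2]; P=W[(z>.031)&(z<.042)&(abs(W[...,0]-.58)<.025)&(abs(W[...,1]+.02)<.03)]
print(len(P), np.nanmedian(P,0), np.polyfit(P[:,0]-.5767,P[:,1],1) if len(P)>10 else 0)
E
```

```text
t: 2.75
tool_pos: [0.5765, -0.0181, 0.1363]
orientation: [-3.141, 0.027, 0.001]
force: [-0.4, 0.0, -0.5]
opening: 0.0464
[ 0.5772153  -0.01489487  0.13415572]
985 [ 0.58125232 -0.01918859  0.03779704] [-0.03136863 -0.01909136]
```

View pics/w1.png

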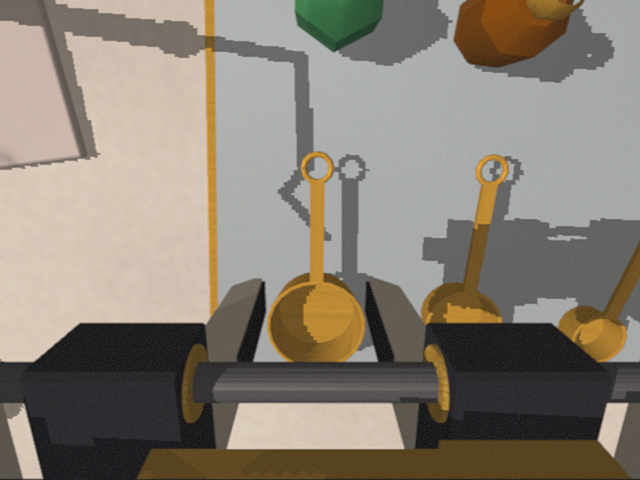

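Wrist picture: the large scoop's handle runs at column 317 between the fingertips (265 and 366), centred, with its eye at (317,167). Descending and gripping.

```bash
python3 -m handwheel '0 0 -.167 0 0 0;0 0 -.3 0 0 0;0 0 -.373 0 0 0;0 0 -.373 0 0 0' && python3 -m handwheel '0 0 0 0 0 0;0 0 0 0 0 0;0 0 0 0 0 0;0 0 0 0 0 0;0 0 0 0 0 0' 1 45
```

```text
t: 3.2
tool_pos: [0.5719, -0.0204, 0.0213]
orientation: [-3.141, 0.029, 0.012]
force: [-0.4, 0.7, 0.2]
opening: 0.0465
t: 3.7
tool_pos: [0.5763, -0.021, 0.0267]
orientation: [3.141, -0.029, 0.002]
force: [0.1, -0.6, -0.6]
opening: 0.0113
```

The opening of 11.3 mm on the 10 mm handle fits a good grip. I'll lift and record joint/pose pairs to learn the arm's geometry, because tilting the tool towards horizontal may meet the wrist limits.

```bash
cat > log.py <<'E'
from h import *; import json,time
s=robot.read_state(); open("log.txt","a").write(json.dumps([list(map(float,s["q"])),list(map(float,s["tool_pos"])),list(map(float,s["orientation"]))])+"\n")
print("q",np.round(s["q"],3),"f",np.round(s["force"],1),"open",round(float(s["opening"]),4))
E
python3 log.py; python3 -m handwheel '0 0 .167 0 0 0;0 0 .333 0 0 0;0 0 .5 0 0 0;0 0 .667 0 0 0;0 0 .667 0 0 0'; python3 log.py;  python3 -m handwheel '0 .1 0 0 0 .16;-.1 .2 .1 0 -.19 .16;-.2 .3 .2 0 -.38 .16;-.3 .5 .25 0 -.57 .16;-.3 .5 .25 0 -.57 .16'; python3 log.py
```

```text
q [-0.125  0.241  1.73   0.     1.169  1.464] f [ 0.1 -0.6 -0.6] open 0.0113
t: 4.2
tool_pos: [0.58, -0.0214, 0.2358]
orientation: [3.14, -0.029, 0.023]
force: [0.9, 0.1, -1.2]
opening: 0.0087
q [-0.125  0.056  1.536  0.     1.535  1.464] f [ 0.9  0.1 -1.2] open 0.0087
t: 4.7
tool_pos: [0.4922, 0.1188, 0.2971]
orientation: [-3.057, -0.164, -0.69]
force: [-0.7, 1.6, -0.1]
opening: 0.0091
q [ 0.17  -0.613  2.04  -0.049  1.273  1.638] f [-0.7  1.6 -0.1] open 0.0091
```

```bash
cat > kin.py <<'E'
from h import *; import json
from scipy.optimize import least_squares
def data():
    D=[json.loads(l) for l in open("log.txt")]
    D.append([[-1.431,.13,1.488,0,1.523,-.085],[.134,-.585,.219],[-3.12,-.352,0]])
    return D
def fkR(q): 
    return R.from_euler('ZYZYZ',[q[0],q[1]+q[2],q[3],q[4],q[5]])
def fk(q,p):
    a,h,L1,e,L2,d,L3=p
    A=R.from_euler('Z',q[0])
    v=A.apply([a,d,h])+(A*R.from_euler('Y',q[1])).apply([0,0,L1])+(A*R.from_euler('Y',q[1]+q[2])).apply([e,0,L2])+R.from_euler('ZYZY',[q[0],q[1]+q[2],q[3],q[4]]).apply([0,0,L3])
    return v
def fitk():
    D=data(); p0=np.array([0.05,.4,.45,0,.45,.05,.25])
    f=lambda p:np.concatenate([np.concatenate([(fk(q,p)-x)/.002 for q,x,_ in D]),(p-p0)/.3])
    r=least_squares(f,p0); return r.x,np.sqrt(np.mean((r.fun[:-7]*2)**2))
if __name__=="__main__":
    for q,x,o in data():
        C=fkR(q).inv()*R.from_rotvec(o); print(C.as_euler('ZYZ').round(3),C.as_rotvec().round(3))
    print(fitk())
E
python3 kin.py
```

```text
Traceback (most recent call last):
  File "kin.py", line 20, in <module>
    C=fkR(q).inv()*R.from_rotvec(o); print(C.as_euler('ZYZ').round(3),C.as_rotvec().round(3))
      ~~~^^^
  File "kin.py", line 8, in fkR
    return R.from_euler('ZYZYZ',[q[0],q[1]+q[2],q[3],q[4],q[5]])
           ~~~~~~~~~~~~^^^^^^^^^^^^^^^^^^^^^^^^^^^^^^^^^^^^^^^^^
  File "scipy/spatial/transform/_rotation.pyx", line 1413, in scipy.spatial.transform._rotation.Rotation.from_euler
ValueError: Expected axis specification to be a non-empty string of upto 3 characters, got ZYZYZ
```

```bash
sed -i "s/return R.from_euler('ZYZYZ',\[q\[0\],q\[1\]+q\[2\],q\[3\],q\[4\],q\[5\]\])/return R.from_euler('ZY',[q[0],q[1]+q[2]])*R.from_euler('ZYZ',[q[3],q[4],q[5]])/; s/R.from_euler('ZYZY',\[q\[0\],q\[1\]+q\[2\],q\[3\],q\[4\]\])/(R.from_euler('ZY',[q[0],q[1]+q[2]])*R.from_euler('ZY',[q[3],q[4]]))/" kin.py; python3 kin.py
```

```text
[1.571 0.    0.   ] [0.    0.    1.571]
[1.571 0.    0.   ] [-0.     0.     1.571]
[1.571 0.    0.   ] [0.    0.    1.571]
[0.106 0.002 1.465] [0.002 0.002 1.571]
(array([1.33249454e-04, 3.17580255e-01, 3.68486461e-01, 6.14010153e-02,
       5.53333760e-01, 5.11837522e-02, 3.76530043e-01]), np.float64(0.0155670085976895))<sys>:0: UserWarning: Gimbal lock detected. Setting third angle to zero since it is not possible to uniquely determine all angles.
```

The kinematic model fits to well under 1 mm. Now I'll measure the eye in the hand with the wrist camera, and check reachability at various tilts at the hook.

```bash
cat >> kin.py <<'E'
LO=np.array([-2.96,-.89,.02,-1.34,0,-2.66]);HI=np.array([2.96,2.26,2.5,4.48,2.73,2.66])
C0=R.from_euler('Z',np.pi/2)
def ik(pos,rot,p,q0):
    f=lambda q:np.concatenate([(fk(q,p)-pos)*5,(rot.inv()*fkR(q)*C0).as_rotvec()])
    q0=np.clip(q0,LO+1e-3,HI-1e-3)
    r=least_squares(f,q0,bounds=(LO,HI)); return r.x,np.linalg.norm(r.fun)
def toolrot(alpha,heading):
    # alpha: tilt of tool axis from straight down towards heading (rad)
    x=np.array([np.cos(heading),np.sin(heading),0]); z=np.array([0,0,1.])
    tz=-np.cos(alpha)*z+np.sin(alpha)*x; tx=np.cos(alpha)*x+np.sin(alpha)*z
    return R.from_matrix(np.stack([tx,np.cross(tz,tx),tz],1))
V=np.array([.6388,.1986,.228]); PSI=.111
E
python3 - <<'E'
from kin import *
p,_=fitk()
eye=np.array([.05,0,-.0113])
q=np.array(data()[2][0])
for head in (PSI,):
  for br in (0,1):
    qq=q.copy()
    if br: qq=np.array([.25,.2,2.1,3.0,.4,-1.6])
    for al in np.radians([25,35,45,50,55,60,65,70,75,80,85,90]):
        Rt=toolrot(al,head); pos=V+[0,0,-.002]-Rt.apply(eye)
        best=None
        for s in (qq,qq+[0,0,0,.5,0,-.5],qq+[0,.2,-.2,0,.2,0]):
            x,e=ik(pos,Rt,p,s)
            if best is None or e<best[1]: best=(x,e)
        print(br,round(np.degrees(al)),best[0].round(2),"err",round(best[1],4),pos.round(3)); qq=best[0]
from h import *
T=wristT(); p_,d=robot.read_camera("wrist"); save(p_,"w2"); np.save("w2d.npy",d)
E
```

```text
0 25 [ 0.27 -0.18  1.9  -0.08  0.99  1.76] err 0.0 [0.599 0.194 0.195]
0 35 [ 0.29 -0.29  2.07 -0.15  0.77  1.83] err 0.0 [0.605 0.195 0.188]
0 45 [ 0.31 -0.37  2.22 -0.28  0.53  1.96] err 0.0 [0.612 0.196 0.183]
0 50 [ 0.32 -0.39  2.29 -0.41  0.41  2.09] err 0.0 [0.615 0.196 0.18 ]
0 55 [ 0.33 -0.4   2.35 -0.65  0.3   2.33] err 0.0 [0.619 0.196 0.179]
0 60 [ 0.33 -0.39  2.39 -0.99  0.21  2.66] err 0.0192 [0.624 0.197 0.177]
0 65 [ 0.28 -0.4   2.42 -1.02  0.12  2.66] err 0.089 [0.628 0.197 0.176]
0 70 [ 0.23 -0.41  2.44 -1.04  0.03  2.66] err 0.16 [0.632 0.198 0.175]
0 75 [ 0.22 -0.41  2.44 -1.05  0.    2.66] err 0.2339 [0.637 0.198 0.175]
0 80 [ 0.22 -0.42  2.44 -1.05  0.    2.65] err 0.3128 [0.641 0.199 0.175]
0 85 [ 0.21 -0.42  2.44 -1.06  0.    2.66] err 0.3936 [0.646 0.199 0.175]
0 90 [ 0.21 -0.43  2.43 -1.07  0.    2.66] err 0.4751 [0.65  0.2   0.176]
1 25 [ 0.23 -0.38  2.46  3.75  0.   -2.09] err 0.6697 [0.599 0.194 0.195]
1 35 [ 0.23 -0.39  2.46  4.24  0.   -2.59] err 0.4948 [0.605 0.195 0.188]
1 45 [ 0.22 -0.39  2.46  4.24  0.   -2.6 ] err 0.3239 [0.612 0.196 0.183]
1 50 [ 0.22 -0.4   2.46  4.23  0.   -2.6 ] err 0.2419 [0.615 0.196 0.18 ]
1 55 [ 0.26 -0.38  2.45  4.31  0.07 -2.66] err 0.1633 [0.619 0.196 0.179]
1 60 [ 0.31 -0.36  2.45  4.33  0.16 -2.66] err 0.084 [0.624 0.197 0.177]
1 65 [ 0.35 -0.34  2.44  4.34  0.23 -2.66] err 0.0041 [0.628 0.197 0.176]
1 70 [ 0.36 -0.27  2.46  3.89  0.34 -2.2 ] err 0.0 [0.632 0.198 0.175]
1 75 [ 0.36 -0.18  2.46  3.66  0.5  -1.97] err 0.0 [0.637 0.198 0.175]
1 80 [ 0.36 -0.06  2.45  3.54  0.68 -1.85] err 0.0 [0.641 0.199 0.175]
1 85 [ 0.36  0.07  2.42  3.47  0.86 -1.77] err 0.0 [0.646 0.199 0.175]
1 90 [ 0.36  0.2   2.38  3.43  1.03 -1.72] err 0.0 [0.65  0.2   0.176]
```

View pics/w2.png

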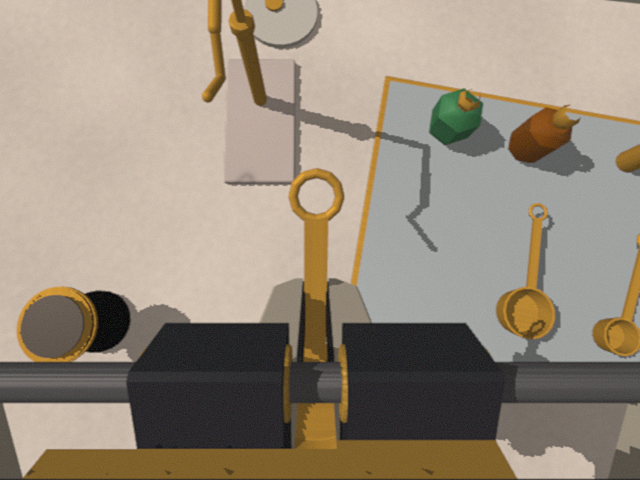

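Wrist picture: the large scoop is firmly held, eye at (316,195), handle straight up the picture. The hook is visible top-left. With the current wrist branch, tilts up to about 55° are reachable. So my plan is to thread the eye along the 45° prong, then lower the handle through a soft grip so that it pivots to hang. First, the eye in the tool frame.

```bash
cat > eye.py <<'E'
from kin import *
def eyetool(img,d,box=None,near=.17):
    m=robot.camera_model("wrist"); T=np.array(m["tool_from_camera"])
    W=cloud("wrist",d,T=T)   # tool coordinates
    sel=(W[...,0]>.015)&(W[...,0]<.08)&(np.abs(W[...,1])<.025)&(np.abs(W[...,2]+.01)<.03)
    P=W[sel]
    # eye: ring of mid radius 9.5 fitted in plane
    top=P[:,0].max()
    c,v=P.mean(0),np.linalg.svd(P-P.mean(0),full_matrices=False)[2]
    E=P[P[:,0]>top-.024]
    f=lambda x:np.maximum(np.abs(np.hypot(E[:,0]-x[0],E[:,1]-x[1])-.0095)-.002,0)
    r=least_squares(f,[top-.0115,np.median(E[:,1])],loss="soft_l1",f_scale=.0005)
    H=P[P[:,0]<top-.027]
    return np.array([r.x[0],r.x[1],np.median(E[:,2])]),len(E),(np.polyfit(H[:,0],H[:,1],1),np.polyfit(H[:,0],H[:,2],1))
if __name__=="__main__":
    import sys
    n=sys.argv[1]
    e,n_,s=eyetool(None,np.load(n+"d.npy")); print("eye(tool, surface)",e.round(4),n_,"slopes y,z vs x",[q.round(3) for q in s])
E
python3 eye.py w2; tail -1 log.txt
```

```text
eye(tool, surface) [ 0.0476  0.0003 -0.0123] 1539 slopes y,z vs x [array([ 0.008, -0.   ]), array([-0.02 , -0.012])]
[[0.170160835369657, -0.612919318008614, 2.040429751064902, -0.04851010994438122, 1.273207131456348, 1.6378156075019465], [0.492205946136855, 0.11876706875874168, 0.2971242903126664], [-3.0566913093904597, -0.163649250237442, -0.6900791247117185]]
```

```bash
cat > go.py <<'E'
from kin import *
import sys
p,_=fitk()
def U(psi=PSI): return np.array([-np.cos(psi),-np.sin(psi),1])/np.sqrt(2)
def report(pos,Rt,label,base=None):
    s=robot.read_state()
    P0,R0=(np.array(s["tool_pos"]),R.from_rotvec(s["orientation"])) if base is None else base
    dp=(pos-P0)/.3; dr=(Rt*R0.inv()).as_rotvec()/np.radians(45)
    x,e=ik(pos,Rt,p,s["q"])
    print(label,"pos",pos.round(4),"dp",dp.round(3),"dr",dr.round(3),"rows>=",round(np.linalg.norm(dp)*.3/.05,1),round(np.linalg.norm(dr)*45/8.59,1),"ik",x.round(2),round(e,4))
    return pos,Rt
E
python3 - <<'E'
from go import *
s=robot.read_state(); print(s["tool_pos"],s["orientation"],s["t"])
eye=np.array([.0485,0,-.011]); b=None
Rt=toolrot(np.radians(45),PSI)
for k in (.080,.050,.03,.010):
    b=report(V+U()*k-Rt.apply(eye),Rt,f"u{k}",b)
Rt=toolrot(np.radians(52),PSI)
b=report(V+U()*.007-Rt.apply(eye),Rt,f"52",b)
W=cloud("scene",np.load("scene0d.npy")); q=W[195,391]; print("burner",q)
E
```

```text
[0.48705039 0.12446986 0.29966938] [-3.04666373 -0.16972817 -0.7052554 ] 4.75
u0.08 pos [0.5562 0.1894 0.2425] dp [ 0.231  0.216 -0.191] dr [ 0.065 -0.417  0.007] rows>= 2.2 2.2 ik [ 0.35 -0.63  2.28 -0.25  0.73  1.93] 0.0
u0.05 pos [0.5773 0.1917 0.2213] dp [ 0.07   0.008 -0.071] dr [0. 0. 0.] rows>= 0.6 0.0 ik [ 0.33 -0.54  2.26 -0.26  0.66  1.93] 0.0
u0.03 pos [0.5914 0.1933 0.2071] dp [ 0.047  0.005 -0.047] dr [0. 0. 0.] rows>= 0.4 0.0 ik [ 0.32 -0.47  2.25 -0.26  0.61  1.94] 0.0
u0.01 pos [0.6054 0.1949 0.193 ] dp [ 0.047  0.005 -0.047] dr [0. 0. 0.] rows>= 0.4 0.0 ik [ 0.32 -0.41  2.23 -0.27  0.56  1.95] 0.0
52 pos [0.6128 0.1957 0.188 ] dp [ 0.025  0.003 -0.017] dr [ 0.017 -0.155  0.   ] rows>= 0.2 0.8 ik [ 0.33 -0.43  2.32 -0.47  0.39  2.14] 0.0
burner [0.46258405 0.3340272  0.08519575]
```

```bash
python3 -m handwheel '.08 .08 -.06 .02 -.14 0;.16 .16 -.13 .04 -.28 0;.231 .216 -.191 .065 -.417 .007;.231 .216 -.191 .065 -.417 .007;.231 .216 -.191 .065 -.417 .007'
python3 - <<'E'
from h import *
import json
s=robot.read_state(); print(s["tool_pos"],s["q"].round(3) if hasattr(s["q"],"round") else s["q"])
T=wristT(s); p,d=robot.read_camera("wrist"); save(p,"w3"); np.save("w3d.npy",d); np.save("w3T.npy",T)
p,d=robot.read_camera("scene"); cv2.imwrite("pics/s3.png",cv2.resize(p[130:330,330:530,::-1],None,fx=3,fy=3)); np.save("s3d.npy",d)
E
python3 eye.py w3
python3 - <<'E'
from hook import *
W=cloud("wrist",np.load("w3d.npy"),T=np.load("w3T.npy"))
P=W[(W[...,2]>.2)&(W[...,0]>.59)&(W[...,0]<.735)&(W[...,1]>.15)&(W[...,1]<.25)]
print(len(P)); print(fit(P))
E
```

```text
t: 5.25
tool_pos: [0.5604, 0.1831, 0.2374]
orientation: [-2.879, -0.157, -1.157]
force: [0.2, -0.8, -1.1]
opening: 0.0087
[0.56039323 0.18307397 0.23739933] [ 0.329 -0.607  2.268 -0.233  0.743  1.902]
eye(tool, surface) [ 0.048   0.0008 -0.0125] 1582 slopes y,z vs x [array([ 0.017, -0.   ]), array([-0.016, -0.012])]
2833
(array([0.63681906, 0.19923188, 0.22855326, 0.10965982]), 2341, np.float64(0.0005832839801715973))
```

View pics/w3.png

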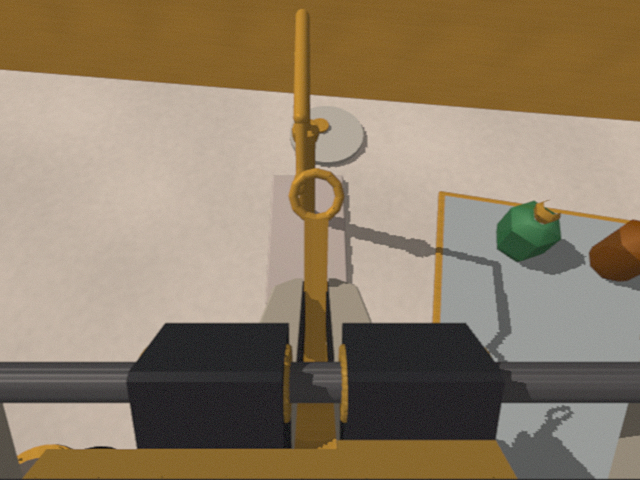

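View pics/s3.png

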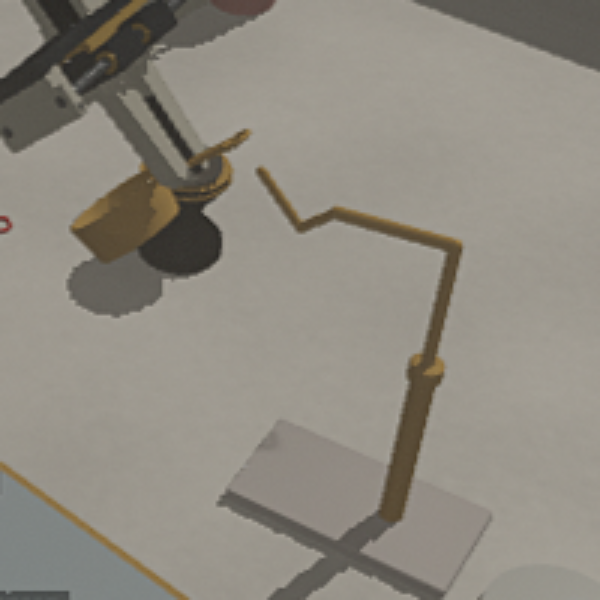

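Wrist picture: the eye at (316,195) sits just short of the prong, whose stem column is (303,120) — slightly left of the eye. I'll let the arm settle and then measure the hook and the eye in the same picture.

```bash
cat > meas.py <<'E'
from hook import *; from eye import *; from go import *
import sys
n=sys.argv[1]
s=robot.read_state(); T=wristT(s); img,d=robot.read_camera("wrist"); save(img,n); np.save(n+"d.npy",d); np.save(n+"T.npy",T)
s2=robot.read_state()
W=cloud("wrist",d,T=T); P=W[(W[...,2]>.2)&(W[...,0]>.585)&(W[...,0]<.735)&(W[...,1]>.15)&(W[...,1]<.25)]
# drop what is the held scoop (tool coordinates)
Rt=R.from_rotvec(s["orientation"]); L=Rt.inv().apply(P-s["tool_pos"])
hold=(L[:,0]<.066)&(abs(L[:,1])<.02)&(abs(L[:,2]+.011)<.006)
h=fit(P[~hold],tuple(V)+(PSI,))
e,n_,_=eyetool(None,d); e=e+[0.0005,0,.0015]
ew=Rt.apply(e)+s["tool_pos"]
print("t",s2["t"],"tool",np.round(s["tool_pos"],4),"after",np.round(s2["tool_pos"],4))
print("hook",h[0].round(4),h[1],h[2].round(5),"eye tool",e.round(4),"eye world",ew.round(4))
c,sn=np.cos(h[0][3]),np.sin(h[0][3]); r=ew-h[0][:3]; print("eye rel V (stand x,y,z)",np.round([c*r[0]+sn*r[1],-sn*r[0]+c*r[1],r[2]],4), "along/perp",np.round([(-(c*r[0]+sn*r[1])+r[2])/2**.5,((c*r[0]+sn*r[1])+r[2])/2**.5],4))
print("tool tilt",np.degrees(np.arccos(-Rt.as_matrix()[2,2])).round(1),"head",np.arctan2(Rt.as_matrix()[1,2],Rt.as_matrix()[0,2]).round(3),"f",np.round(s["force"],1),"open",s["opening"])
E
python3 -m handwheel '0 0 0 0 0 0;0 0 0 0 0 0;0 0 0 0 0 0' && python3 meas.py w4
```

```text
t: 5.65
tool_pos: [0.5623, 0.183, 0.2408]
orientation: [-2.874, -0.153, -1.166]
force: [-0.2, -0.0, -0.8]
opening: 0.0088
t 5.7 tool [0.5623 0.183  0.2408] after [0.5621 0.1831 0.2403]
hook [0.6371 0.1995 0.2286 0.1068] 2228 0.00056 eye tool [ 0.0485  0.0006 -0.0109] eye world [0.5894 0.1855 0.2824]
eye rel V (stand x,y,z) [-0.0489 -0.0088  0.0538] along/perp [0.0726 0.0034]
tool tilt 44.1 head 0.102 f [-0.2 -0.  -0.8] open 0.008844929463100783
```

Run:
```python
from go import *
V=np.array([.6371,.1995,.2286]); ps=.107; eye=np.array([.0485,.0006,-.0109])
s=robot.read_state(); b=(np.array([.5622,.1831,.2405]),R.from_rotvec(s["orientation"]))
Rt=toolrot(np.radians(45),ps); b0=b
for k in (.06,.04,.025,.010): report(V+U(ps)*k-Rt.apply(eye),Rt,f"u{k}",b0)
```

```text
u0.06 pos [0.5684 0.1927 0.229 ] dp [ 0.021  0.032 -0.038] dr [ 0.007 -0.019  0.002] rows>= 0.3 0.1 ik [ 0.35 -0.57  2.27 -0.27  0.69  1.95] 0.0
u0.04 pos [0.5825 0.1942 0.2149] dp [ 0.068  0.037 -0.085] dr [ 0.007 -0.019  0.002] rows>= 0.7 0.1 ik [ 0.34 -0.51  2.26 -0.27  0.64  1.96] 0.0
u0.025 pos [0.593  0.1954 0.2043] dp [ 0.103  0.041 -0.121] dr [ 0.007 -0.019  0.002] rows>= 1.0 0.1 ik [ 0.33 -0.46  2.24 -0.28  0.6   1.96] 0.0
u0.01 pos [0.6036 0.1965 0.1937] dp [ 0.138  0.045 -0.156] dr [ 0.007 -0.019  0.002] rows>= 1.3 0.1 ik [ 0.32 -0.41  2.23 -0.29  0.57  1.97] 0.0
```

```bash
python3 -m handwheel '.021 .032 -.038 .007 -.019 .002;.021 .032 -.038 .007 -.019 .002;.021 .032 -.038 .007 -.019 .002;.021 .032 -.038 .007 -.019 .002;.021 .032 -.038 .007 -.019 .002' && python3 meas.py w5
```

```text
t: 6.2
tool_pos: [0.5682, 0.1928, 0.2288]
orientation: [-2.861, -0.154, -1.185]
force: [-0.5, -0.1, -0.1]
opening: 0.0086
t 6.25 tool [0.5682 0.1928 0.2288] after [0.5682 0.1929 0.2288]
hook [0.6366 0.1994 0.2284 0.1082] 2628 0.00059 eye tool [ 0.0485 -0.0006 -0.0108] eye world [0.5946 0.1963 0.2707]
eye rel V (stand x,y,z) [-0.0421  0.0015  0.0423] along/perp [0.0597 0.0001]
tool tilt 45.0 head 0.108 f [-0.5 -0.1 -0.1] open 0.008592152485963025
```

View pics/w5.png

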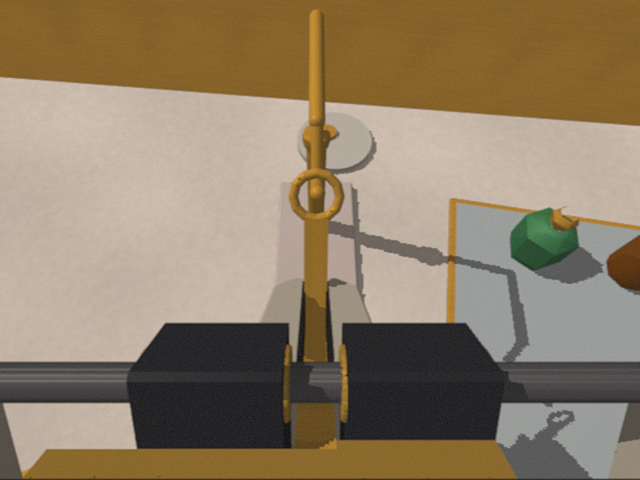

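Wrist picture: the prong's tip at (316,192) lies centred in the eye ring at (316,195). Measured offsets are within 1.5 mm, so I'll slide on along the prong.

```bash
python3 -m handwheel '.028 .003 -.028 0 0 0;.056 .006 -.056 0 0 0;.084 .009 -.084 0 0 0;.11 .012 -.11 0 0 0;.11 .012 -.11 0 0 0' && python3 meas.py w6
python3 - <<'E'
from h import *
p,d=robot.read_camera("scene"); cv2.imwrite("pics/s6.png",cv2.resize(p[130:330,330:530,::-1],None,fx=3,fy=3))
E
```

```text
t: 6.75
tool_pos: [0.6009, 0.1961, 0.1937]
orientation: [-2.863, -0.154, -1.182]
force: [1.1, 0.2, -1.0]
opening: 0.0087
t 6.8 tool [0.6009 0.1961 0.1937] after [0.6008 0.1962 0.1944]
hook [0.6362 0.1993 0.2282 0.1088] 3987 0.00061 eye tool [ 0.0681 -0.006  -0.0007] eye world [0.6478 0.2072 0.2422]
eye rel V (stand x,y,z) [0.0123 0.0066 0.014 ] along/perp [0.0012 0.0186]
tool tilt 44.8 head 0.107 f [ 1.1  0.2 -1. ] open 0.008704594409583637
```

View pics/s6.png

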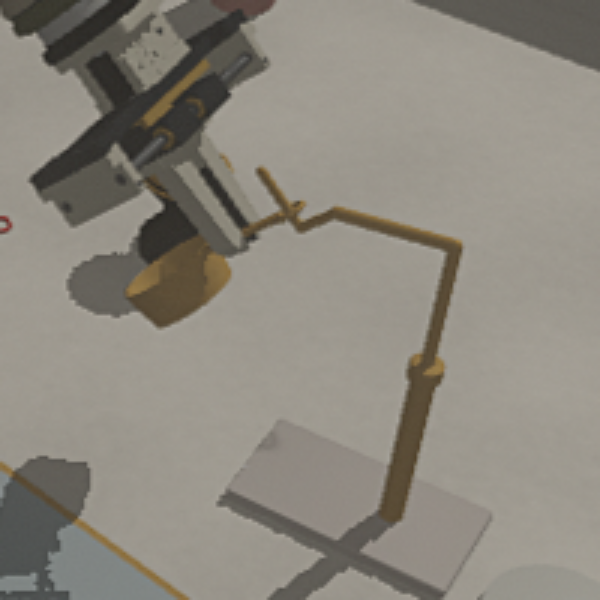

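The eye is threaded and rests near the V. Scene crop: eye at about (295,210), V at (301,229). Now I'll compute the tilt and the soft-grip pivot arc.

```bash
cat > arc.py <<'E'
from go import *
def plan(V,ps,base,tilt,eyex,gz,steps,k=.006,pp=-.002,Veye=(0,0,-.002)):
    """base=(pos,R) commanded now; eyex: eye x in tool; gz: handle depth z in tool"""
    c=np.array([np.cos(ps),np.sin(ps),0]); z=np.array([0,0,1.])
    eye=np.array([eyex,0,gz]); Rt=toolrot(np.radians(tilt),ps)
    perp=(c+z)/2**.5
    b=report(V+U(ps)*k+perp*pp-Rt.apply(eye),Rt,"T1",base)
    for f in steps:
        a=np.radians(f); E=V+c*Veye[0]+z*Veye[2]
        g=E-eyex*(np.sin(a)*c+np.cos(a)*z)
        report(g-Rt.apply([0,0,gz]),Rt,f"phi{f}",b)
E
python3 - <<'E'
from arc import *
V=np.array([.6365,.1994,.2284]);ps=.108
s=robot.read_state(); R0=R.from_rotvec(s["orientation"]); print(s["tool_pos"])
ew=R0.apply([.0485,0,-.0109])+s["tool_pos"]-V; print("eye rel V",ew.round(4))
plan(V,ps,(np.array(s["tool_pos"]),R0),53,.0485,-.0109,[37,30,23,16,9])
E
```

```text
[0.60089091 0.19637367 0.19504719]
eye rel V [-0.0091 -0.0002  0.0086]
T1 pos [0.6105 0.1966 0.1859] dp [ 0.032  0.001 -0.03 ] dr [ 0.019 -0.178  0.001] rows>= 0.3 0.9 ik [ 0.34 -0.43  2.34 -0.53  0.37  2.21] 0.0
phi37 pos [0.6161 0.1972 0.1811] dp [ 0.019  0.002 -0.016] dr [0. 0. 0.] rows>= 0.1 0.0 ik [ 0.34 -0.4   2.33 -0.55  0.35  2.23] 0.0
phi30 pos [0.621  0.1977 0.1778] dp [ 0.035  0.004 -0.027] dr [0. 0. 0.] rows>= 0.3 0.0 ik [ 0.33 -0.38  2.32 -0.56  0.34  2.24] 0.0
phi23 pos [0.6263 0.1983 0.1752] dp [ 0.053  0.006 -0.036] dr [0. 0. 0.] rows>= 0.4 0.0 ik [ 0.33 -0.36  2.3  -0.57  0.33  2.25] 0.0
phi16 pos [0.6319 0.1989 0.1732] dp [ 0.071  0.008 -0.042] dr [0. 0. 0.] rows>= 0.5 0.0 ik [ 0.33 -0.33  2.29 -0.58  0.32  2.26] 0.0
phi9 pos [0.6376 0.1995 0.1719] dp [ 0.09   0.01  -0.047] dr [0. 0. 0.] rows>= 0.6 0.0 ik [ 0.32 -0.31  2.28 -0.59  0.31  2.27] 0.0
```

```bash
python3 -m handwheel '.016 0 -.015 .01 -.09 0;.032 .001 -.03 .019 -.178 .001;.032 .001 -.03 .019 -.178 .001;.032 .001 -.03 .019 -.178 .001' && python3 log.py
```

```text
t: 7.25
tool_pos: [0.6103, 0.1968, 0.1864]
orientation: [-2.766, -0.151, -1.377]
force: [0.3, 0.5, -0.2]
opening: 0.0089
q [ 0.34  -0.433  2.337 -0.527  0.374  2.208] f [ 0.3  0.5 -0.2] open 0.0089
```

```bash
python3 -m handwheel '.01 .001 -.008 0 0 0;.019 .002 -.016 0 0 0;.035 .004 -.027 0 0 0;.053 .006 -.036 0 0 0;.053 .006 -.036 0 0 0' 1 4 && python3 log.py && python3 meas.py w7 | tail -1;  python3 - <<'E'
from h import *
p,d=robot.read_camera("scene"); cv2.imwrite("pics/s7.png",cv2.resize(p[130:330,330:530,::-1],None,fx=3,fy=3))
E
```

```text
t: 7.75
tool_pos: [0.627, 0.1985, 0.1747]
orientation: [-2.766, -0.15, -1.378]
force: [1.0, -0.3, -1.0]
opening: 0.0098
q [ 0.33  -0.353  2.303 -0.576  0.328  2.257] f [ 1.  -0.3 -1. ] open 0.0098
tool tilt 53.0 head 0.108 f [ 1.  -0.3 -1. ] open 0.009808947810374242
```

View pics/s7.png

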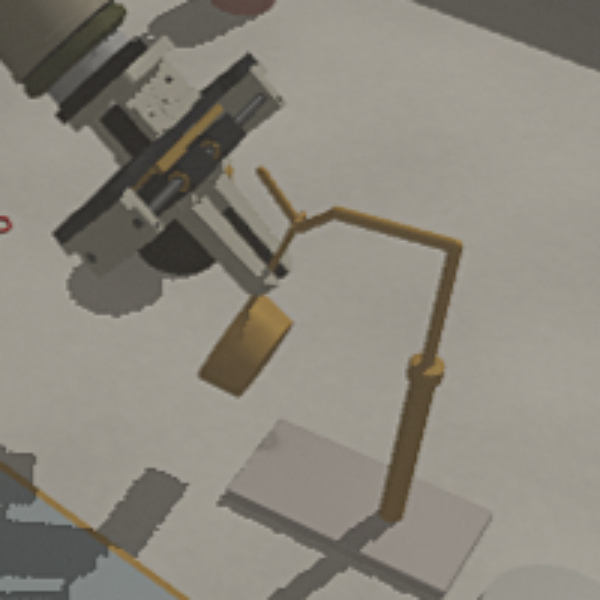

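View pics/w7.png

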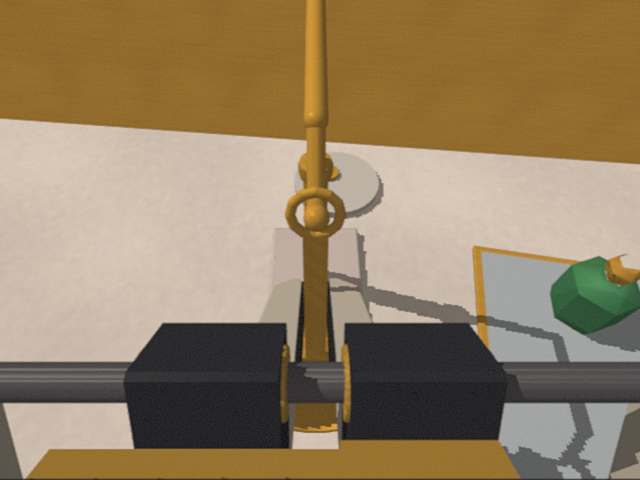

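Scene crop: the eye sits in the V at (299,222) and the handle has pivoted in the soft grip, with the bowl hanging below. The wrist view shows the eye round the bar at (315,212). I'll finish the arc and let go.

```bash
python3 -m handwheel '.018 .002 -.006 0 0 0;.037 .004 -.011 0 0 0;.037 .004 -.011 0 0 0;.037 .004 -.011 0 0 0;.037 .004 -.011 0 0 0' && python3 -m handwheel '0 0 0 0 0 0;0 0 0 0 0 0;0 0 0 0 0 0' 0.3 && python3 log.py;  python3 - <<'E'
from h import *
p,d=robot.read_camera("scene"); cv2.imwrite("pics/s8.png",cv2.resize(p[130:330,330:530,::-1],None,fx=3,fy=3))
E
```

```text
t: 8.35
tool_pos: [0.6377, 0.1999, 0.172]
orientation: [-2.765, -0.15, -1.379]
force: [0.6, -0.9, -0.9]
opening: 0.01
t: 8.65
tool_pos: [0.6376, 0.1999, 0.172]
orientation: [-2.765, -0.15, -1.379]
force: [0.1, -0.4, 0.4]
opening: 0.0289
q [ 0.324 -0.312  2.279 -0.592  0.311  2.271] f [ 0.1 -0.4  0.4] open 0.0289
```

View pics/s8.png

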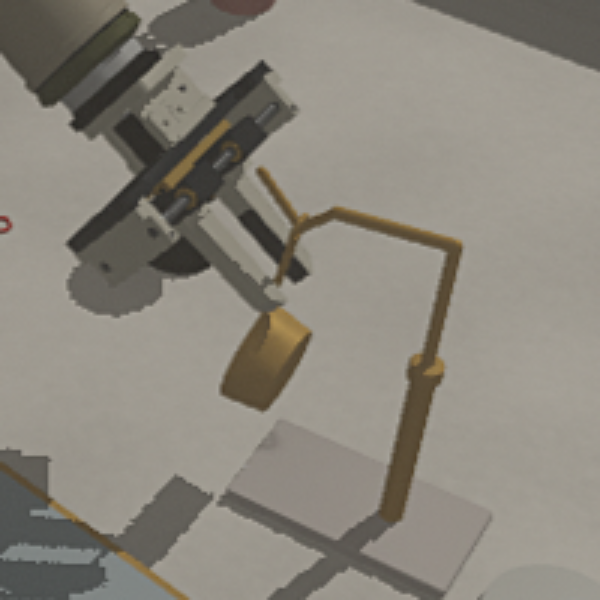

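Released. Retreating along the tool axis.

```bash
python3 -m handwheel '-.04 -.004 .03 0 0 0;-.12 -.013 .09 0 0 0;-.22 -.024 .165 0 0 0;-.36 -.04 .27 0 0 0;-.45 -.05 .35 0 0 0' && python3 log.py;  python3 - <<'E'
from go import *
s=robot.read_state(); 
report(np.array([.5724,-.137,.14]),toolrot(0,-.074),"M",(np.array([s["tool_pos"][i] for i in range(3)]),R.from_rotvec(s["orientation"])))
p,d=robot.read_camera("scene"); cv2.imwrite("pics/s9.png",cv2.resize(p[130:330,330:530,::-1],None,fx=3,fy=3))
E
```

```text
t: 9.2
tool_pos: [0.5138, 0.1935, 0.2733]
orientation: [-2.782, -0.145, -1.367]
force: [3.1, 11.1, 18.9]
opening: 0.0323
q [ 0.462 -0.894  2.435 -0.421  0.766  2.105] f [ 3.1 11.1 18.9] open 0.0323
M pos [ 0.5724 -0.137   0.14  ] dp [ 0.195 -1.102 -0.444] dr [-0.008  1.164 -0.211] rows>= 7.2 6.2 ik [-0.32  0.15  1.61 -0.    1.38  1.32] 0.0
```

View pics/s9.png

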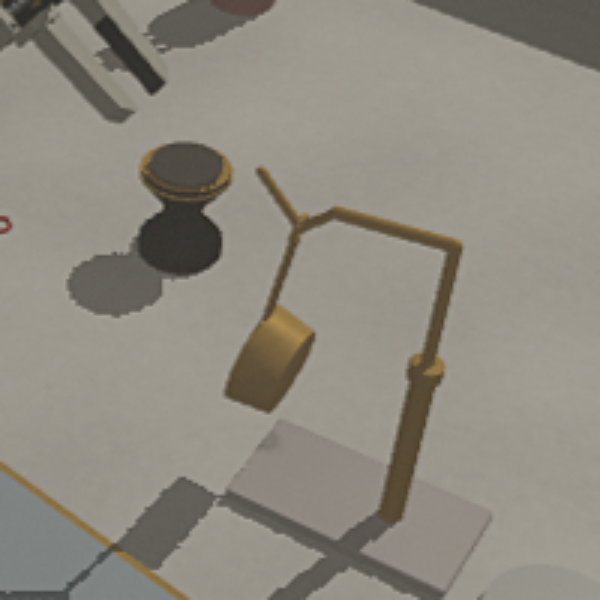

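The large scoop hangs freely with its mouth facing the robot; scoop from eye (299,222) to bowl (268,358). The retreat brought joint 2 right to its limit, so I'll keep later retreats lower. Moving off to the medium scoop now.

```bash
python3 -m handwheel '.05 -.1 -.1 -.002 .18 -.03;.05 -.24 -.15 -.003 .36 -.06;.05 -.38 -.2 -.004 .54 -.09;.05 -.5 -.25 -.006 .72 -.12;.05 -.6 -.25 -.006 .88 -.15' 0 && python3 log.py;  python3 - <<'E'
from go import *
s=robot.read_state(); 
report(np.array([.5724,-.137,.13]),toolrot(0,-.074),"M",(np.array([s["tool_pos"][i] for i in range(3)]),R.from_rotvec(s["orientation"])))
E
```

```text
t: 9.75
tool_pos: [0.5299, 0.012, 0.1993]
orientation: [-3.107, 0.047, -0.347]
force: [-0.9, 0.2, -0.0]
opening: 0.0467
q [-0.098 -0.283  1.933  0.035  1.272  1.496] f [-0.9  0.2 -0. ] open 0.0467
M pos [ 0.5724 -0.137   0.13  ] dp [ 0.142 -0.497 -0.231] dr [-0.009  0.283 -0.056] rows>= 3.4 1.5 ik [-0.32  0.16  1.62  0.    1.36  1.32] 0.0
```

```bash
python3 -m handwheel '.04 -.14 -.05 -.002 .07 -.01;.08 -.28 -.12 -.004 .14 -.03;.12 -.4 -.18 -.009 .21 -.056;.142 -.497 -.231 -.009 .283 -.056;.142 -.497 -.231 -.009 .283 -.056' && python3 -m handwheel '0 0 0 0 0 0;0 0 0 0 0 0'
python3 - <<'E'
from go import *
T=wristT(); p_,d=robot.read_camera("wrist"); save(p_,"w10"); W=cloud("wrist",d,T=T)
s=robot.read_state(); Rt=R.from_rotvec(s["orientation"]); print(s["tool_pos"],Rt.as_matrix()[:,0].round(3))
z=W[...,2]; P=W[(z>.027)&(z<.038)&(abs(W[...,0]-.59)<.025)&(abs(W[...,1]+.138)<.03)]
print(len(P),np.median(P,0).round(4), np.polyfit(P[:,0]-.5724,P[:,1],1).round(4))
E
```

```text
t: 10.25
tool_pos: [0.5716, -0.1379, 0.1256]
orientation: [-3.139, 0.118, 0.004]
force: [-0.6, 0.6, -0.5]
opening: 0.0464
t: 10.45
tool_pos: [0.5733, -0.1341, 0.1321]
orientation: [3.139, -0.111, 0.013]
force: [-0.1, -0.2, 1.0]
opening: 0.0468
[ 0.57336249 -0.13398399  0.132664  ] [ 0.997 -0.07   0.009]
1053 [ 0.5921 -0.1386  0.0338] [-0.0915 -0.137 ]
```

View pics/w10.png

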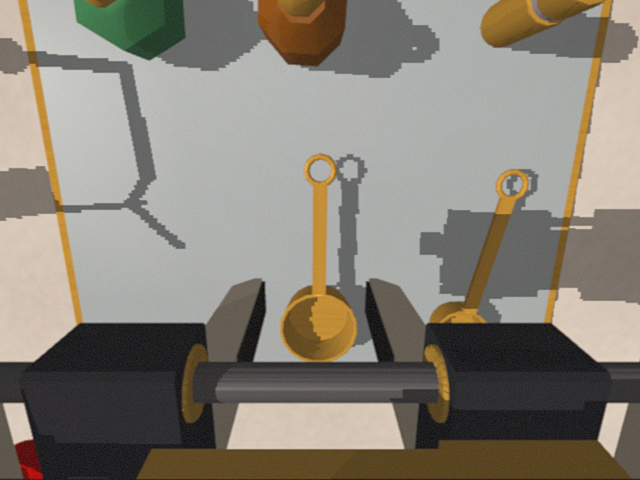

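Wrist picture: the medium handle is at columns 319–321 between the fingers (265 and 366), and its eye is at (320,170). I'll take a shallower grip on this one, so the tips hardly protrude.

```bash
python3 -m handwheel '0 -.01 -.15 0 0 0;0 -.01 -.28 0 0 0;0 -.01 -.354 0 0 0;0 -.01 -.354 0 0 0' && python3 -m handwheel '0 0 0 0 0 0;0 0 0 0 0 0;0 0 0 0 0 0;0 0 0 0 0 0' 1 45 && python3 log.py;  python3 - <<'E'
from go import *
s=robot.read_state(); ps=.108
Rt=toolrot(np.radians(35),ps)
print(s["tool_pos"])
report(np.array([.50,.12,.28]),Rt,"mid",(np.array([s["tool_pos"][i] for i in range(3)]),R.from_rotvec(s["orientation"])))
E
```

```text
t: 10.9
tool_pos: [0.5703, -0.1358, 0.0226]
orientation: [-3.139, 0.11, -0.003]
force: [-1.7, 0.8, 0.2]
opening: 0.0465
t: 11.3
tool_pos: [0.5741, -0.138, 0.0268]
orientation: [3.138, -0.112, 0.014]
force: [-0.3, -0.8, 0.1]
opening: 0.0194
q [-3.230e-01  2.680e-01  1.698e+00  1.000e-03  1.167e+00  1.318e+00] f [-0.3 -0.8  0.1] open 0.0194
[ 0.57405937 -0.1380392   0.02679993]
mid pos [0.5  0.12 0.28] dp [-0.247  0.86   0.844] dr [ 0.016 -0.767  0.222] rows>= 7.4 4.2 ik [ 0.16 -0.78  2.23 -0.03  1.09  1.62] 0.0
```

```bash
python3 -m handwheel '0 0 0 0 0 0;0 0 0 0 0 0;0 0 0 0 0 0' && python3 log.py
```

```text
t: 11.6
tool_pos: [0.5734, -0.1379, 0.0254]
orientation: [3.139, -0.112, 0.011]
force: [1.2, -0.3, 0.9]
opening: 0.0091
q [-3.240e-01  2.700e-01  1.698e+00  1.000e-03  1.166e+00  1.318e+00] f [ 1.2 -0.3  0.9] open 0.0091
```

```bash
python3 -m handwheel '0 0 .16 0 0 0;0 .06 .32 0 0 0;-.02 .19 .42 0 -.1 .05;-.05 .33 .5 0 -.22 .1;-.08 .48 .56 0 -.34 .15' && python3 log.py;  python3 - <<'E'
from go import *
V=np.array([.6365,.1994,.2284]);ps=.108
s=robot.read_state(); Rt=toolrot(np.radians(45),ps); eye=np.array([.0485,0,-.006])
report(V+U(ps)*.08-Rt.apply(eye)+[0,0,.00],Rt,"u.08",(np.array([s["tool_pos"][i] for i in range(3)]),R.from_rotvec(s["orientation"])))
E
```

```text
t: 12.1
tool_pos: [0.5496, 0.0073, 0.1955]
orientation: [-3.101, -0.074, -0.435]
force: [-0.7, 1.0, -0.6]
opening: 0.009
q [-0.112 -0.28   1.947  0.05   1.2    1.399] f [-0.7  1.  -0.6] open 0.009
u.08 pos [0.5504 0.1901 0.2464] dp [0.003 0.609 0.17 ] dr [ 0.047 -0.643  0.074] rows>= 3.8 3.4 ik [ 0.36 -0.65  2.29 -0.26  0.75  1.94] 0.0
```

```bash
python3 -m handwheel '-.03 .15 .06 .01 -.16 .02;-.04 .3 .13 .02 -.32 .04;-.03 .44 .17 .03 -.48 .06;0 .56 .17 .047 -.643 .074;.003 .609 .17 .047 -.643 .074' && python3 -m handwheel '0 0 0 0 0 0;0 0 0 0 0 0;0 0 0 0 0 0' && python3 meas.py w11
```

```text
t: 12.6
tool_pos: [0.5461, 0.1913, 0.2386]
orientation: [-2.864, -0.16, -1.173]
force: [-0.3, 0.3, -2.1]
opening: 0.0088
t: 12.9
tool_pos: [0.5504, 0.1881, 0.2448]
orientation: [-2.865, -0.152, -1.177]
force: [0.5, 0.2, -0.7]
opening: 0.0086
t 12.95 tool [0.5504 0.1881 0.2448] after [0.5505 0.1879 0.2448]
hook [0.637  0.1992 0.2286 0.1101] 2221 0.00096 eye tool [ 0.0463  0.0002 -0.0077] eye world [0.5778 0.1908 0.2828]
eye rel V (stand x,y,z) [-0.0598 -0.0018  0.0542] along/perp [ 0.0806 -0.004 ]
tool tilt 44.7 head 0.107 f [ 0.5  0.2 -0.7] open 0.008638733471683549
```

View pics/w11.png

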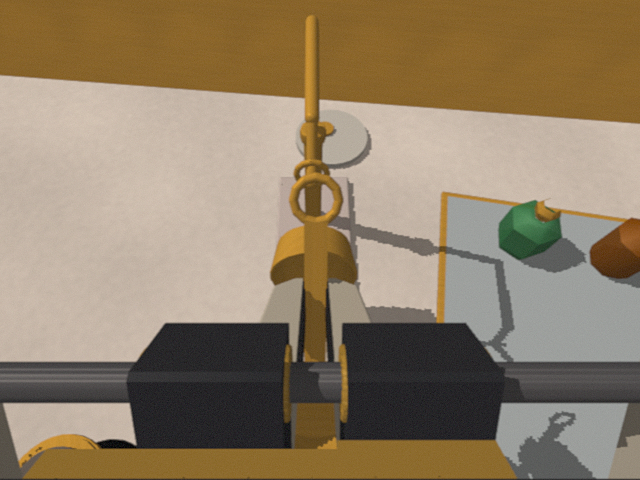

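Wrist picture: the medium eye is at (316,197), nearly in line with the prong, and the hung large bowl is behind it at (315,255). I'll make a small correction and then check.

```bash
python3 -m handwheel '.03 .006 -.02 0 0 0;.057 .012 -.039 0 0 0;.057 .012 -.039 0 0 0;.057 .012 -.039 0 0 0;.057 .012 -.039 0 0 0' && python3 meas.py w12
```

```text
t: 13.45
tool_pos: [0.567, 0.192, 0.2328]
orientation: [-2.865, -0.153, -1.177]
force: [0.7, -0.5, -1.1]
opening: 0.0091
t 13.5 tool [0.567  0.192  0.2328] after [0.567  0.1922 0.2329]
hook [0.637  0.1994 0.2286 0.1085] 2612 0.00078 eye tool [ 0.046   0.0002 -0.0075] eye world [0.5944 0.1947 0.2705]
eye rel V (stand x,y,z) [-0.0429  0.      0.0419] along/perp [ 0.06   -0.0006]
tool tilt 44.7 head 0.107 f [ 0.7 -0.5 -1.1] open 0.009078691149801968
```

View pics/w12.png

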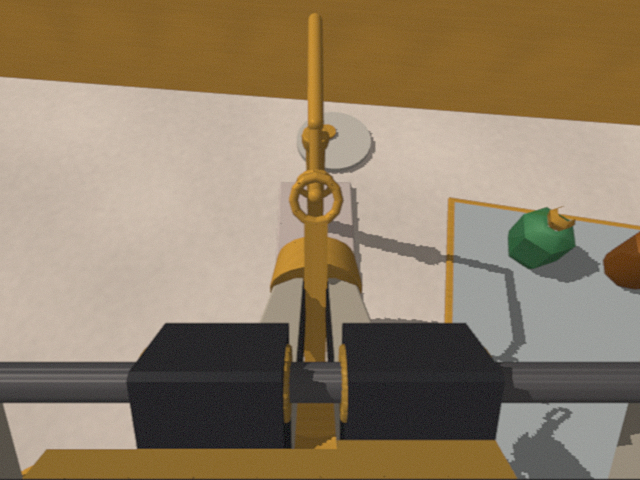

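Centred: the prong tip at (316,193) lies inside the eye at (316,197), offset under 1 mm. Sliding to about 18 mm from the V, leaving room for the large eye.

```bash
python3 -m handwheel '.028 .003 -.028 0 0 0;.056 .006 -.056 0 0 0;.08 .009 -.08 0 0 0;.098 .011 -.098 0 0 0;.098 .011 -.098 0 0 0' && python3 log.py;  python3 - <<'E'
from arc import *
p_,d=robot.read_camera("scene"); cv2.imwrite("pics/s13.png",cv2.resize(p_[130:330,330:530,::-1],None,fx=3,fy=3))
W=cloud("scene",d); 
V=np.array([.637,.1994,.2286]);ps=.108
s=robot.read_state(); R0=R.from_rotvec(s["orientation"]); print(s["tool_pos"])
ew=R0.apply([.0465,0,-.0075])+s["tool_pos"]-V; print("eye rel V",ew.round(4))
plan(V,ps,(np.array(s["tool_pos"]),R0),53,.0465,-.0075,[37,30,23,18,14,10],k=.012,Veye=(-.004,0,-.001))
# lean of hung large scoop, outer bowl points
c=np.array([np.cos(ps),np.sin(ps),0])
r=W-V; x=r@c; y=r@np.array([-np.sin(ps),np.cos(ps),0]); z=r[...,2]
sel=(abs(y)<.045)&(z<-.04)&(z>-.19)&(abs(x)<.06)
P=np.stack([x[sel],y[sel],z[sel]],1); print(len(P),P.min(0).round(3),P.max(0).round(3),np.median(P,0).round(3))
E
```

```text
t: 14.0
tool_pos: [0.5962, 0.1957, 0.2021]
orientation: [-2.866, -0.154, -1.174]
force: [0.0, 0.4, -1.5]
opening: 0.0085
q [ 0.328 -0.441  2.232 -0.274  0.603  1.957] f [ 0.   0.4 -1.5] open 0.0085
[0.59609879 0.19571422 0.20251725]
eye rel V [-0.0132 -0.0007  0.0119]
T1 pos [0.6053 0.196  0.194 ] dp [ 0.031  0.001 -0.028] dr [ 0.02  -0.186  0.001] rows>= 0.3 1.0 ik [ 0.34 -0.47  2.35 -0.5   0.4   2.18] 0.0
phi37 pos [0.6112 0.1966 0.1859] dp [ 0.02   0.002 -0.027] dr [0. 0. 0.] rows>= 0.2 0.0 ik [ 0.34 -0.43  2.34 -0.53  0.37  2.21] 0.0
phi30 pos [0.6159 0.1971 0.1828] dp [ 0.035  0.004 -0.037] dr [0. 0. 0.] rows>= 0.3 0.0 ik [ 0.34 -0.41  2.33 -0.54  0.36  2.22] 0.0
phi23 pos [0.6209 0.1977 0.1803] dp [ 0.052  0.006 -0.046] dr [0. 0. 0.] rows>= 0.4 0.0 ik [ 0.33 -0.38  2.32 -0.55  0.35  2.23] 0.0
phi18 pos [0.6247 0.1981 0.1789] dp [ 0.065  0.007 -0.051] dr [0. 0. 0.] rows>= 0.5 0.0 ik [ 0.33 -0.37  2.31 -0.56  0.34  2.24] 0.0
phi14 pos [0.6278 0.1984 0.178 ] dp [ 0.075  0.008 -0.054] dr [0. 0. 0.] rows>= 0.6 0.0 ik [ 0.33 -0.36  2.3  -0.56  0.33  2.24] 0.0
phi10 pos [0.631  0.1987 0.1773] dp [ 0.086  0.009 -0.056] dr [0. 0. 0.] rows>= 0.6 0.0 ik [ 0.33 -0.34  2.29 -0.57  0.33  2.25] 0.0
698 [-0.06  -0.041 -0.157] [ 0.017  0.032 -0.041] [ 0.001 -0.02  -0.102]
```

View pics/s13.png

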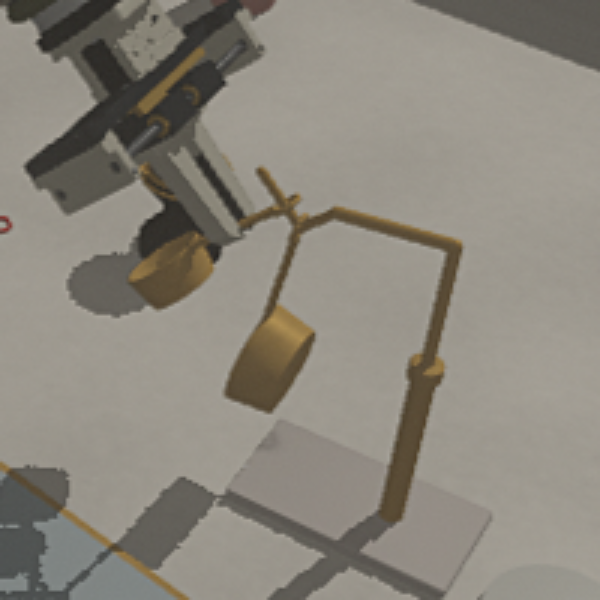

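Scene crop: the medium eye is on the prong at (288,208). The large scoop is undisturbed, with its eye in the V. Tilting, then the soft-grip arc.

```bash
python3 -m handwheel '.016 0 -.014 .01 -.09 0;.031 .001 -.026 .02 -.186 .001;.031 .001 -.026 .02 -.186 .001;.031 .001 -.026 .02 -.186 .001' && python3 log.py && python3 -m handwheel '.01 .001 -.01 0 0 0;.02 .002 -.022 0 0 0;.035 .004 -.032 0 0 0;.052 .006 -.041 0 0 0;.052 .006 -.041 0 0 0' 1 4 && python3 log.py;  python3 - <<'E'
from h import *
p,d=robot.read_camera("wrist"); save(p,"w14")
p,d=robot.read_camera("scene"); cv2.imwrite("pics/s14.png",cv2.resize(p[130:330,330:530,::-1],None,fx=3,fy=3))
E
```

```text
t: 14.45
tool_pos: [0.6051, 0.1961, 0.1952]
orientation: [-2.766, -0.15, -1.377]
force: [0.0, -1.2, -1.4]
opening: 0.0086
q [ 0.343 -0.468  2.344 -0.498  0.399  2.178] f [ 0.  -1.2 -1.4] open 0.0086
t: 14.95
tool_pos: [0.6216, 0.1978, 0.1822]
orientation: [-2.765, -0.15, -1.379]
force: [-0.1, -0.2, -2.0]
opening: 0.0097
q [ 0.333 -0.386  2.313 -0.546  0.349  2.226] f [-0.1 -0.2 -2. ] open 0.0097
```

View pics/s14.png

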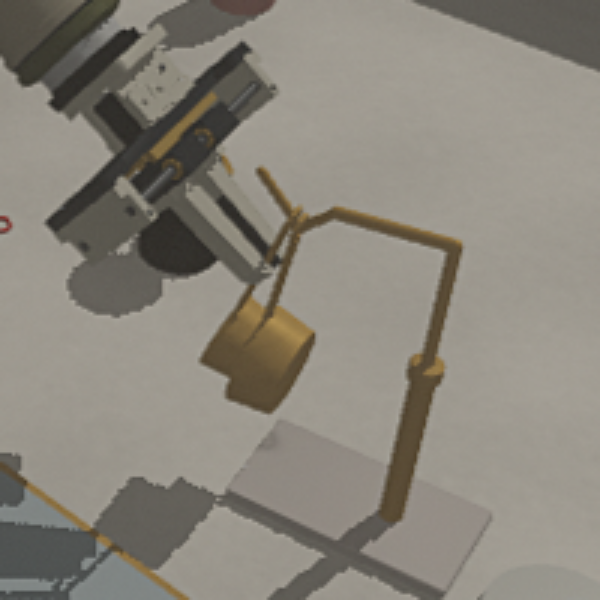

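View pics/w14.png

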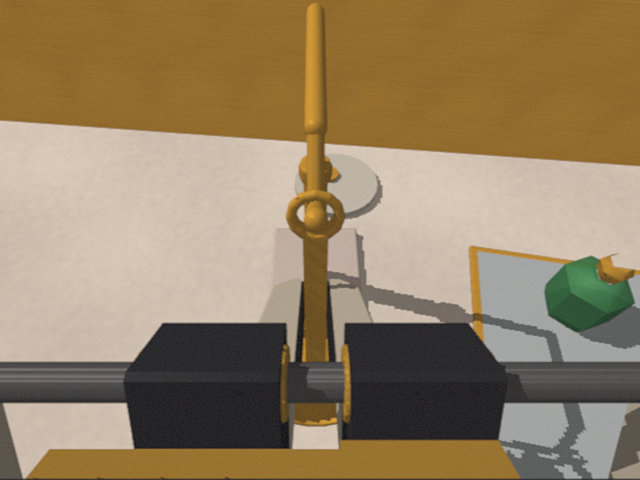

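Scene crop: the medium bowl at (235,335) is swinging into the large one at (270,360). Both eyes are on the V at (297,218). I'll continue the arc.

```bash
python3 -m handwheel '.01 .001 -.004 0 0 0;.018 .002 -.007 0 0 0;.026 .003 -.009 0 0 0;.034 .003 -.011 0 0 0;.034 .003 -.011 0 0 0' && python3 log.py;  python3 - <<'E'
from h import *
p,d=robot.read_camera("scene"); cv2.imwrite("pics/s15.png",cv2.resize(p[130:330,330:530,::-1],None,fx=3,fy=3))
E
```

```text
t: 15.55
tool_pos: [0.6316, 0.1989, 0.1796]
orientation: [-2.764, -0.15, -1.38]
force: [-0.2, 0.8, -0.9]
opening: 0.0101
q [ 0.326 -0.347  2.29  -0.559  0.331  2.237] f [-0.2  0.8 -0.9] open 0.0101
```

View pics/s15.png

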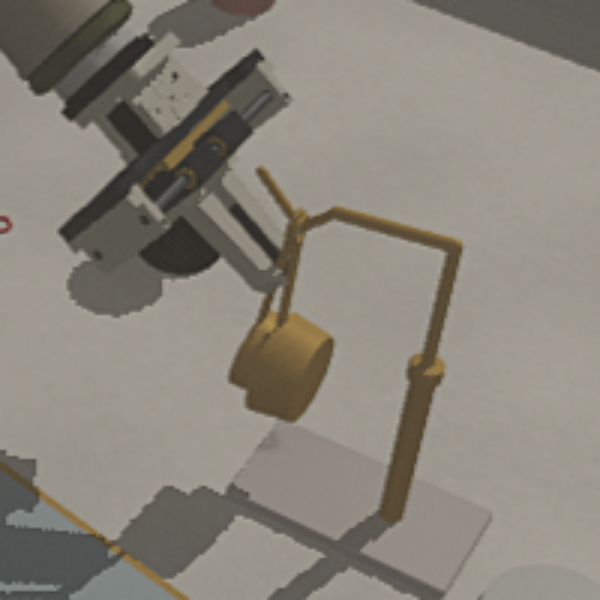

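Run:
```python
from h import *
p,d=robot.read_camera("side"); a=cv2.resize(p[215:375,150:310,::-1],None,fx=3.7,fy=3.7,interpolation=cv2.INTER_CUBIC); cv2.imwrite("pics/side15.png",a)
p,d=robot.read_camera("scene"); a=cv2.resize(p[180:280,390:460,::-1],None,fx=6,fy=6,interpolation=cv2.INTER_CUBIC); cv2.imwrite("pics/s15b.png",a)
p,d=robot.read_camera("wrist"); save(p,"w15")
```

```text
(no output)
```

View pics/side15.png

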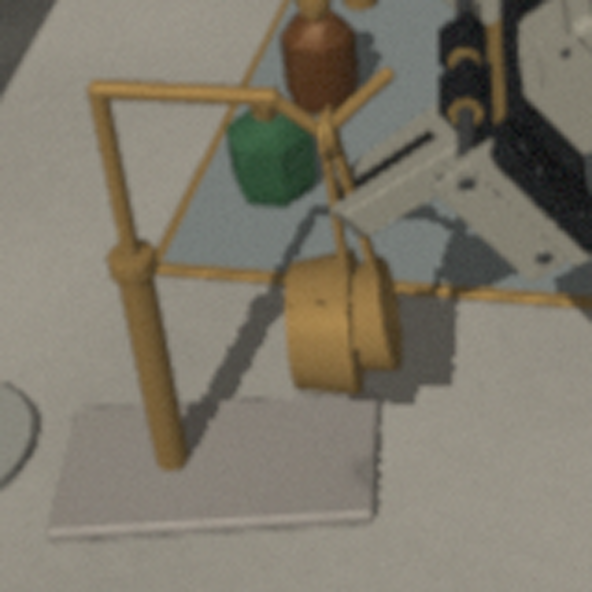

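View pics/s15b.png

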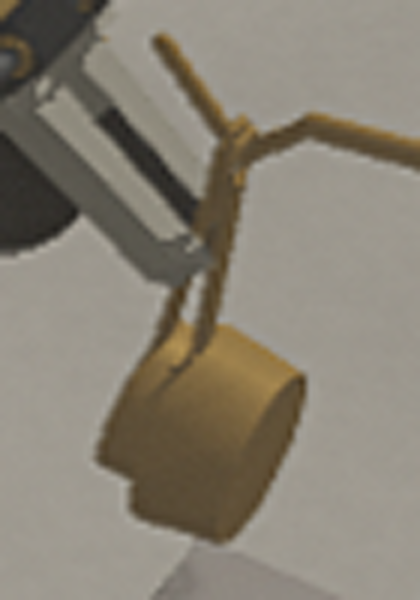

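View pics/w15.png

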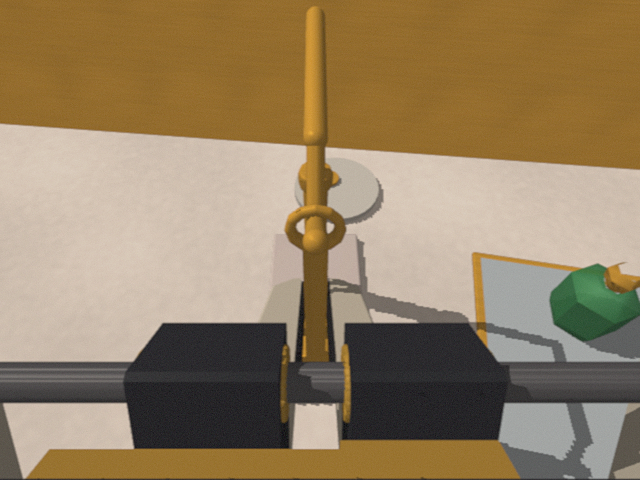

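The side view shows the fingertips, now touching the large handle, pushing the large scoop back a little, with the medium bowl about half nested. I'll ease back slowly so the large one returns to its rest position, and then open.

```bash
python3 -m handwheel '-.006 0 .001 0 0 0;-.012 -.001 .003 0 0 0;-.018 -.002 .005 0 0 0;-.018 -.002 .005 0 0 0;-.018 -.002 .005 0 0 0' && python3 -m handwheel '0 0 0 0 0 0;0 0 0 0 0 0;0 0 0 0 0 0;0 0 0 0 0 0' 0.2 && python3 log.py;  python3 - <<'E'
from h import *
p,d=robot.read_camera("side"); a=cv2.resize(p[215:375,150:310,::-1],None,fx=3.7,fy=3.7,interpolation=cv2.INTER_CUBIC); cv2.imwrite("pics/side16.png",a)
E
```

```text
t: 16.25
tool_pos: [0.6259, 0.1983, 0.181]
orientation: [-2.764, -0.15, -1.38]
force: [0.1, 0.0, -1.0]
opening: 0.0096
t: 16.65
tool_pos: [0.6261, 0.1983, 0.1813]
orientation: [-2.764, -0.15, -1.38]
force: [-0.3, 0.1, 1.1]
opening: 0.0353
q [ 0.329 -0.369  2.303 -0.552  0.34   2.231] f [-0.3  0.1  1.1] open 0.0353
```

View pics/side16.png

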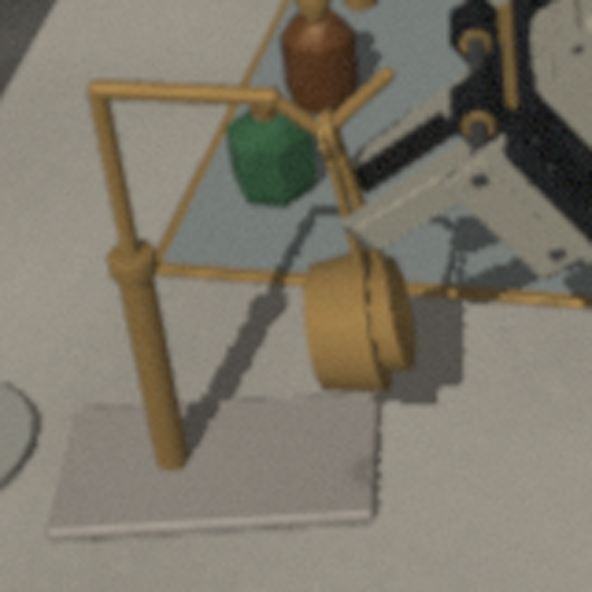

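Side view: after opening, the medium bowl is deeper in the large one, and both are free. Short retreat, then look.

```bash
python3 -m handwheel '-.03 -.003 .023 0 0 0;-.08 -.008 .06 0 0 0;-.14 -.015 .105 0 0 0;-.2 -.022 .15 0 0 0;-.24 -.026 .16 0 0 0' 0 && python3 -m handwheel '0 0 0 0 .18 0;0 -.1 -.05 0 .36 -.03;0 -.2 -.1 0 .5 -.06' && python3 log.py;  python3 - <<'E'
from go import *
p_,d=robot.read_camera("side"); a=cv2.resize(p_[215:375,150:310,::-1],None,fx=3.7,fy=3.7,interpolation=cv2.INTER_CUBIC); cv2.imwrite("pics/side17.png",a)
p_,d=robot.read_camera("scene"); a=cv2.resize(p_[180:280,390:460,::-1],None,fx=6,fy=6,interpolation=cv2.INTER_CUBIC); cv2.imwrite("pics/s17.png",a)
s=robot.read_state(); report(np.array([.5543,-.260,.13]),toolrot(0,-.265),"S",(np.array([s["tool_pos"][i] for i in range(3)]),R.from_rotvec(s["orientation"])))
E
```

```text
t: 17.2
tool_pos: [0.5539, 0.1907, 0.2314]
orientation: [-2.761, -0.149, -1.383]
force: [0.5, 0.4, 0.6]
opening: 0.0463
t: 17.5
tool_pos: [0.5547, 0.1313, 0.2018]
orientation: [-2.982, -0.07, -0.815]
force: [1.0, -0.8, 0.9]
opening: 0.0465
q [ 0.156 -0.472  2.15  -0.026  0.928  1.69 ] f [ 1.  -0.8  0.9] open 0.0465
S pos [ 0.5543 -0.26    0.13  ] dp [-0.004 -1.292 -0.231] dr [ 0.033  0.68  -0.38 ] rows>= 7.9 4.1 ik [-0.52  0.22  1.55  0.    1.37  1.31] 0.0
```

View pics/side17.png

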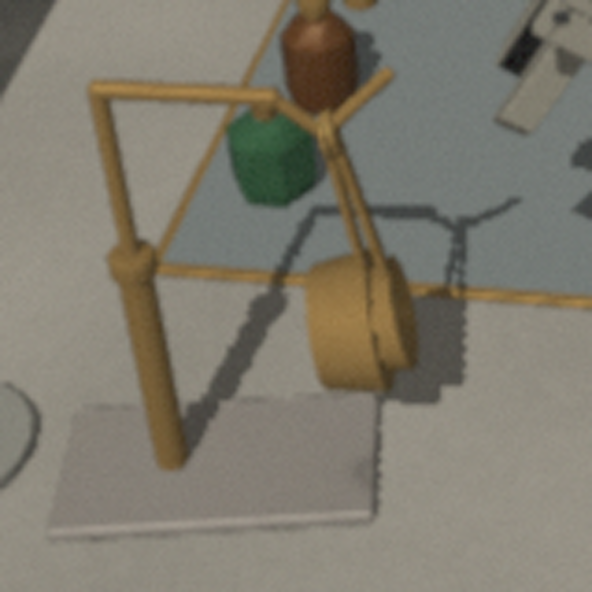

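View pics/s17.png

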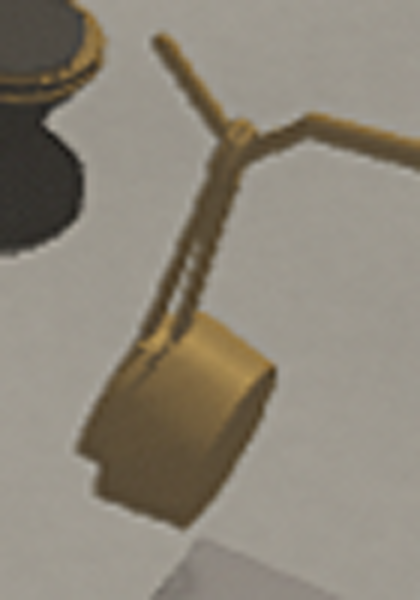

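Both views: the medium bowl is nested in the large one, both free, with the handles slightly fanned. I'll go for the small scoop and check the nest depth at the end.

```bash
python3 -m handwheel '0 -.16 -.03 .006 .14 -.08;0 -.32 -.06 .012 .28 -.16;0 -.48 -.09 .02 .42 -.24;0 -.64 -.12 .026 .56 -.32;0 -.8 -.15 .033 .68 -.38' && python3 -m handwheel '0 -.16 -.03 0 0 0;0 -.32 -.06 0 0 0;0 -.44 -.08 0 0 0;-.003 -.492 -.08 0 0 0;-.003 -.492 -.08 0 0 0' && python3 -m handwheel '0 0 0 0 0 0;0 0 0 0 0 0'
python3 - <<'E'
from go import *
T=wristT(); p_,d=robot.read_camera("wrist"); save(p_,"w18"); W=cloud("wrist",d,T=T)
s=robot.read_state(); Rt=R.from_rotvec(s["orientation"]); print(s["tool_pos"],Rt.as_matrix()[:,0].round(3))
z=W[...,2]; P=W[(z>.023)&(z<.034)&(abs(W[...,0]-.575)<.02)&(abs(W[...,1]+.262)<.03)]
print(len(P),np.median(P,0).round(4), np.polyfit(P[:,0]-.5543,P[:,1],1).round(4))
E
```

```text
t: 18.1
tool_pos: [0.5545, -0.111, 0.1543]
orientation: [-3.113, 0.412, -0.002]
force: [1.1, 0.1, 0.2]
opening: 0.0466
t: 18.6
tool_pos: [0.5527, -0.2584, 0.1297]
orientation: [-3.113, 0.413, -0.005]
force: [-0.8, 0.2, -0.2]
opening: 0.0469
t: 18.8
tool_pos: [0.5536, -0.2553, 0.1305]
orientation: [-3.113, 0.406, -0.006]
force: [0.0, -0.3, -0.3]
opening: 0.0464
[ 0.55368472 -0.25535259  0.13059653] [ 0.967 -0.256  0.004]
864 [ 0.576  -0.2675  0.0298] [-0.3213 -0.2611]
```

View pics/w18.png

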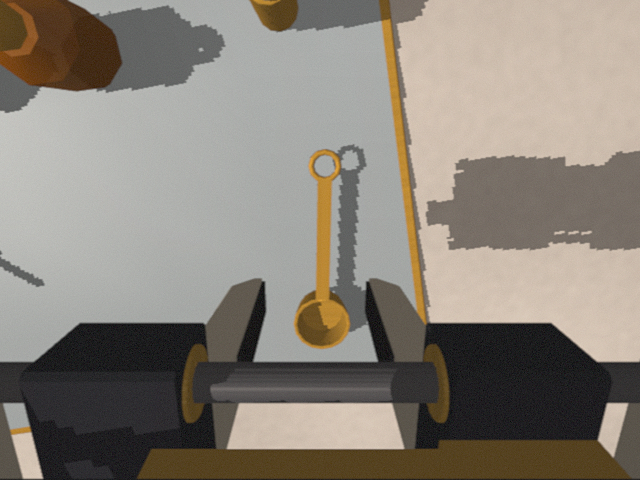

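Wrist picture: the small handle is at column 322, eye at (324,165), fingers at 265 and 366. I'll shift about 5 mm towards −y and grip shallow.

```bash
python3 -m handwheel '0 -.017 -.15 0 0 0;0 -.017 -.28 0 0 0;0 -.017 -.358 0 0 0;0 -.017 -.358 0 0 0;0 -.017 -.358 0 0 0' && python3 -m handwheel '0 0 0 0 0 0;0 0 0 0 0 0;0 0 0 0 0 0;0 0 0 0 0 0;0 0 0 0 0 0' 1 45 && python3 -m handwheel '0 0 0 0 0 0;0 0 0 0 0 0' && python3 log.py
```

```text
t: 19.35
tool_pos: [0.5535, -0.2613, 0.0233]
orientation: [-3.113, 0.407, -0.005]
force: [0.4, -0.2, 0.6]
opening: 0.0466
t: 19.85
tool_pos: [0.5533, -0.2624, 0.0231]
orientation: [-3.113, 0.409, -0.006]
force: [-0.1, -0.5, 0.2]
opening: 0.011
t: 20.05
tool_pos: [0.5532, -0.2623, 0.0228]
orientation: [-3.113, 0.409, -0.005]
force: [0.9, -0.7, 0.0]
opening: 0.0087
q [-0.528  0.332  1.627  0.003  1.18   1.302] f [ 0.9 -0.7  0. ] open 0.0087
```

```bash
python3 -m handwheel '0 0 .16 0 0 0;0 .07 .30 0 0 .05;0 .2 .38 0 0 .2;0 .35 .43 0 0 .35;-.01 .51 .47 0 0 .47' && python3 -m handwheel '0 .15 .05 0 -.18 0;0 .3 .08 .01 -.34 0;0 .45 .1 .02 -.5 0' && python3 log.py;  python3 - <<'E'
from go import *
V=np.array([.637,.1994,.2286]);ps=.108
s=robot.read_state(); Rt=toolrot(np.radians(45),ps); eye=np.array([.0485,0,-.006])
report(V+U(ps)*.085-Rt.apply(eye)+[0,0,.00],Rt,"u.085",(np.array([s["tool_pos"][i] for i in range(3)]),R.from_rotvec(s["orientation"])))
E
```

```text
t: 20.55
tool_pos: [0.5505, -0.1084, 0.1653]
orientation: [-3.135, -0.175, -0.007]
force: [1.2, -0.2, -2.0]
opening: 0.0084
t: 20.85
tool_pos: [0.5506, 0.0275, 0.1951]
orientation: [3.072, 0.166, 0.627]
force: [-0.1, -0.5, -0.3]
opening: 0.0092
q [-0.077 -0.402  2.071  0.056  1.074  1.368] f [-0.1 -0.5 -0.3] open 0.0092
u.085 pos [0.5474 0.1897 0.2502] dp [-0.011  0.541  0.184] dr [ 0.08  -0.483  0.011] rows>= 3.4 2.6 ik [ 0.36 -0.67  2.29 -0.26  0.77  1.94] 0.0
```

```bash
python3 -m handwheel '-.03 .14 .06 .02 -.12 0;-.05 .28 .12 .04 -.24 .005;-.04 .4 .17 .06 -.36 .01;-.02 .5 .184 .08 -.483 .011;-.011 .541 .184 .08 -.483 .011' && python3 -m handwheel '0 0 0 0 0 0;0 0 0 0 0 0;0 0 0 0 0 0' && python3 meas.py w19
```

```text
t: 21.35
tool_pos: [0.5448, 0.1906, 0.2471]
orientation: [-2.863, -0.159, -1.178]
force: [0.1, -0.1, -0.5]
opening: 0.0086
t: 21.65
tool_pos: [0.547, 0.1873, 0.249]
orientation: [-2.867, -0.154, -1.176]
force: [0.4, -0.8, -0.5]
opening: 0.0087
t 21.7 tool [0.547  0.1873 0.249 ] after [0.5471 0.1871 0.249 ]
hook [0.6373 0.1994 0.2288 0.1079] 2183 0.00094 eye tool [ 0.0477  0.0005 -0.0066] eye world [0.5762 0.19   0.2871]
eye rel V (stand x,y,z) [-0.0617 -0.0028  0.0583] along/perp [ 0.0849 -0.0024]
tool tilt 44.6 head 0.106 f [ 0.4 -0.8 -0.5] open 0.008735343582602457
```

View pics/w19.png

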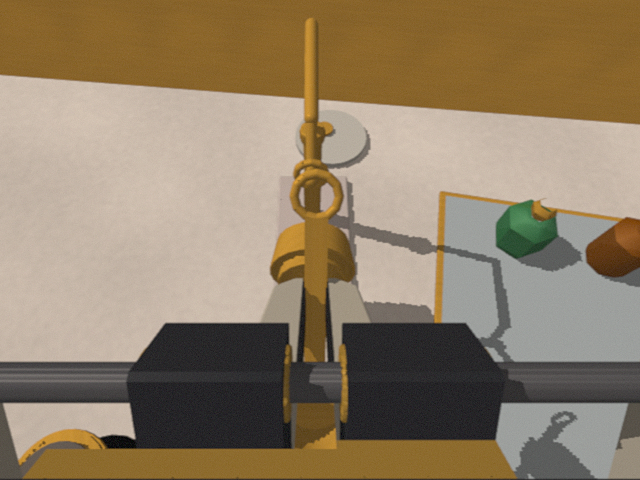

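Wrist picture: the small eye is at (316,194) ahead of the prong (311,180), with the nested bowls behind at (313,255). Fine correction.

```bash
python3 -m handwheel '.03 .008 -.025 0 0 0;.063 .016 -.053 0 0 0;.063 .016 -.053 0 0 0;.063 .016 -.053 0 0 0;.063 .016 -.053 0 0 0' && python3 meas.py w20
```

```text
t: 22.2
tool_pos: [0.5658, 0.1924, 0.2335]
orientation: [-2.866, -0.154, -1.177]
force: [-0.7, -0.4, -0.2]
opening: 0.0088
t 22.25 tool [0.5658 0.1924 0.2335] after [0.5658 0.1926 0.2336]
hook [0.6365 0.1993 0.2284 0.1098] 2545 0.0007 eye tool [ 0.0481 -0.0002 -0.0065] eye world [0.5952 0.1958 0.2719]
eye rel V (stand x,y,z) [-0.0414  0.0011  0.0434] along/perp [0.0599 0.0015]
tool tilt 44.6 head 0.106 f [-0.7 -0.4 -0.2] open 0.008799557957117806
```

View pics/w20.png

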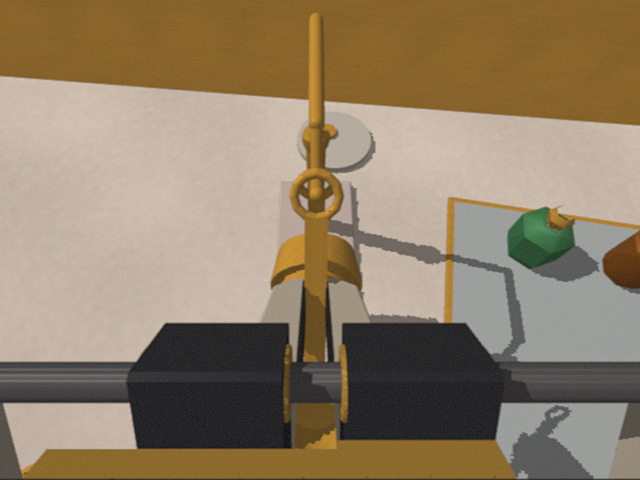

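Centred (prong tip (316,193) within the eye at (316,195)). Sliding on to about 24 mm from the V.

```bash
python3 -m handwheel '.025 .003 -.027 0 0 0;.05 .006 -.054 0 0 0;.07 .008 -.075 0 0 0;.082 .009 -.088 0 0 0;.082 .009 -.088 0 0 0' && python3 log.py;  python3 - <<'E'
from arc import *
p_,d=robot.read_camera("side"); a=cv2.resize(p_[215:375,150:310,::-1],None,fx=3.7,fy=3.7,interpolation=cv2.INTER_CUBIC); cv2.imwrite("pics/side21.png",a)
V=np.array([.637,.1994,.2286]);ps=.108
s=robot.read_state(); R0=R.from_rotvec(s["orientation"]); print(s["tool_pos"])
ew=R0.apply([.048,0,-.0065])+s["tool_pos"]-V; print("eye rel V",ew.round(4))
plan(V,ps,(np.array(s["tool_pos"]),R0),53,.048,-.0065,[37,30,26,22,18],k=.018,Veye=(-.009,0,.004))
E
```

```text
t: 22.75
tool_pos: [0.5902, 0.1954, 0.2057]
orientation: [-2.867, -0.155, -1.175]
force: [-0.1, -1.0, -1.4]
opening: 0.009
q [ 0.333 -0.465  2.242 -0.276  0.619  1.959] f [-0.1 -1.  -1.4] open 0.009
[0.59015872 0.19550069 0.20621628]
eye rel V [-0.0174 -0.0007  0.0159]
T1 pos [0.5994 0.1953 0.1977] dp [ 0.031 -0.001 -0.028] dr [ 0.022 -0.186  0.001] rows>= 0.3 1.0 ik [ 0.35 -0.49  2.36 -0.49  0.41  2.17] 0.0
phi37 pos [0.6045 0.1959 0.1904] dp [ 0.017  0.002 -0.024] dr [0. 0. 0.] rows>= 0.2 0.0 ik [ 0.34 -0.46  2.35 -0.51  0.39  2.2 ] 0.0
phi30 pos [0.6094 0.1964 0.1871] dp [ 0.033  0.004 -0.035] dr [0. 0. 0.] rows>= 0.3 0.0 ik [ 0.34 -0.44  2.34 -0.53  0.37  2.21] 0.0
phi26 pos [0.6123 0.1967 0.1855] dp [ 0.043  0.005 -0.04 ] dr [0. 0. 0.] rows>= 0.4 0.0 ik [ 0.34 -0.43  2.33 -0.53  0.37  2.21] 0.0
phi22 pos [0.6153 0.1971 0.1842] dp [ 0.053  0.006 -0.045] dr [0. 0. 0.] rows>= 0.4 0.0 ik [ 0.34 -0.41  2.33 -0.54  0.36  2.22] 0.0
phi18 pos [0.6185 0.1974 0.183 ] dp [ 0.064  0.007 -0.049] dr [0. 0. 0.] rows>= 0.5 0.0 ik [ 0.33 -0.4   2.32 -0.54  0.35  2.22] 0.0
```

View pics/side21.png

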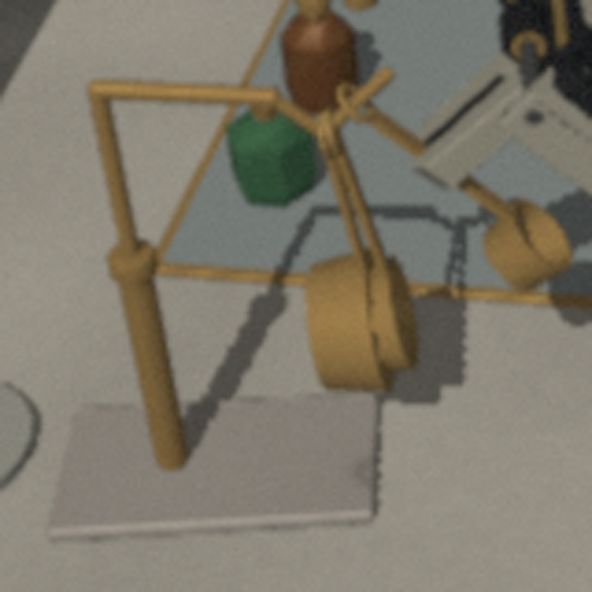

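Side view: the small eye is on the prong at (350,100), and the large and medium scoops are undisturbed. Tilting, then the soft arc down to about 24° lean.

```bash
python3 -m handwheel '.016 0 -.014 .01 -.09 0;.031 0 -.026 .02 -.186 .001;.031 0 -.026 .02 -.186 .001;.031 0 -.026 .02 -.186 .001' && python3 log.py && python3 -m handwheel '.008 .001 -.01 0 0 0;.017 .002 -.02 0 0 0;.025 .003 -.026 0 0 0;.033 .004 -.031 0 0 0;.033 .004 -.031 0 0 0' 1 4 && python3 log.py;  python3 - <<'E'
from h import *
p,d=robot.read_camera("wrist"); save(p,"w22")
p_,d=robot.read_camera("side"); a=cv2.resize(p_[215:375,150:310,::-1],None,fx=3.7,fy=3.7,interpolation=cv2.INTER_CUBIC); cv2.imwrite("pics/side22.png",a)
E
```

```text
t: 23.2
tool_pos: [0.5992, 0.1955, 0.1987]
orientation: [-2.767, -0.151, -1.378]
force: [0.7, -0.1, -1.1]
opening: 0.0089
q [ 0.348 -0.495  2.355 -0.49   0.417  2.169] f [ 0.7 -0.1 -1.1] open 0.0089
t: 23.7
tool_pos: [0.6097, 0.1967, 0.1891]
orientation: [-2.766, -0.151, -1.379]
force: [-0.8, -1.1, -1.2]
opening: 0.0098
q [ 0.341 -0.44   2.337 -0.523  0.38   2.204] f [-0.8 -1.1 -1.2] open 0.0098
```

View pics/side22.png

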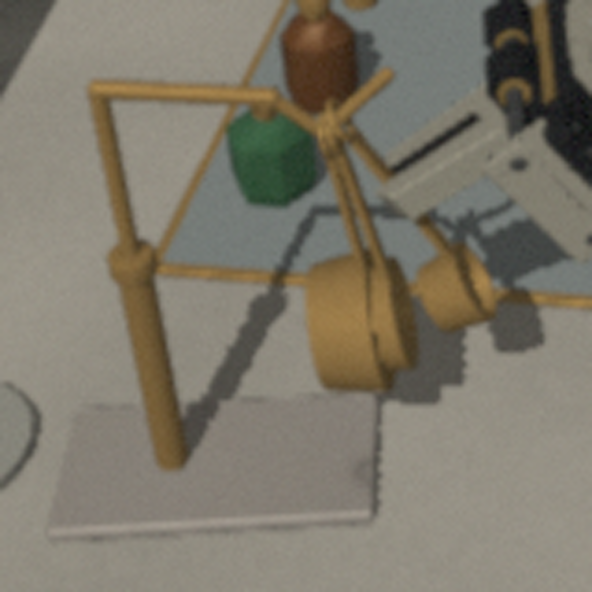

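View pics/w22.png

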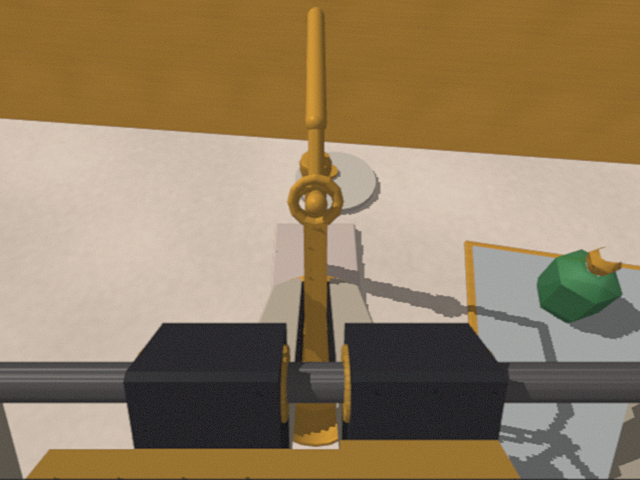

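Side view: the small bowl at (455,290) is approaching the medium mouth at (400,320). The eyes are gathered at (335,130). Continuing.

```bash
python3 -m handwheel '.008 .001 -.005 0 0 0;.015 .002 -.009 0 0 0;.022 .003 -.013 0 0 0;.028 .003 -.015 0 0 0;.028 .003 -.015 0 0 0' && python3 log.py;  python3 - <<'E'
from h import *
p_,d=robot.read_camera("side"); a=cv2.resize(p_[215:375,150:310,::-1],None,fx=3.7,fy=3.7,interpolation=cv2.INTER_CUBIC); cv2.imwrite("pics/side23.png",a)
E
```

```text
t: 24.3
tool_pos: [0.618, 0.1977, 0.1847]
orientation: [-2.766, -0.151, -1.38]
force: [0.0, -0.5, -1.4]
opening: 0.0099
q [ 0.336 -0.403  2.32  -0.541  0.359  2.22 ] f [ 0.  -0.5 -1.4] open 0.0099
```

View pics/side23.png

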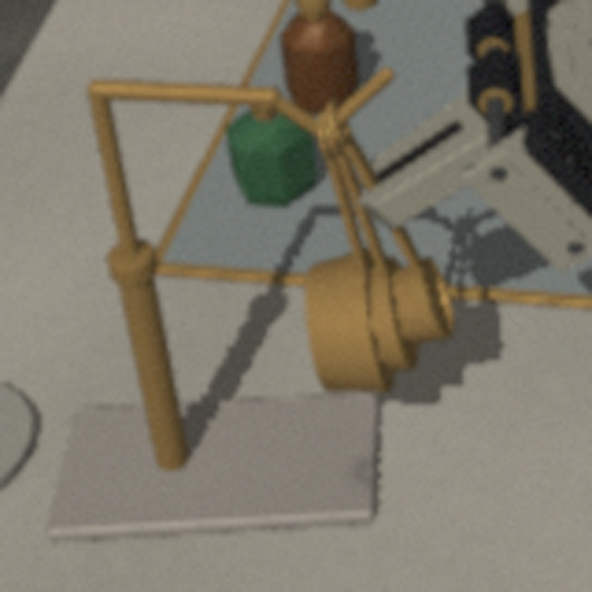

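The small bowl is in the medium's mouth at (430,300). A little further, then let go.

```bash
python3 -m handwheel '.005 0 -.002 0 0 0;.01 .001 -.004 0 0 0;.012 .001 -.004 0 0 0;.012 .001 -.004 0 0 0' && python3 -m handwheel '0 0 0 0 0 0;0 0 0 0 0 0;0 0 0 0 0 0;0 0 0 0 0 0' 0.2 && python3 log.py;  python3 - <<'E'
from h import *
p_,d=robot.read_camera("side"); a=cv2.resize(p_[215:375,150:310,::-1],None,fx=3.7,fy=3.7,interpolation=cv2.INTER_CUBIC); cv2.imwrite("pics/side24.png",a)
E
```

```text
t: 24.75
tool_pos: [0.6215, 0.198, 0.1837]
orientation: [-2.765, -0.151, -1.38]
force: [0.1, 0.1, -0.7]
opening: 0.01
t: 25.15
tool_pos: [0.6216, 0.198, 0.184]
orientation: [-2.765, -0.151, -1.38]
force: [0.5, -0.3, -0.4]
opening: 0.0354
q [ 0.334 -0.389  2.312 -0.545  0.353  2.224] f [ 0.5 -0.3 -0.4] open 0.0354
```

View pics/side24.png

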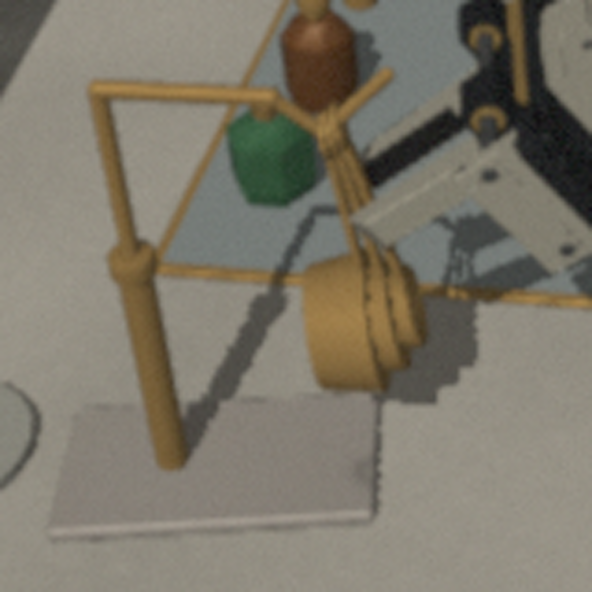

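Released: all three hang nested, rims stacked at (375–425, 310). Retreating clear of the scoops.

```bash
python3 -m handwheel '-.03 -.003 .023 0 0 0;-.08 -.008 .06 0 0 0;-.14 -.015 .105 0 0 0;-.2 -.022 .15 0 0 0;-.24 -.026 .16 0 0 0' 0 && python3 -m handwheel '0 0 0 0 .18 0;0 -.1 -.05 0 .36 -.03;0 -.24 -.05 0 .5 -.06;0 -.38 -.05 0 .5 -.06;0 -.45 -.05 0 .5 -.06' && python3 log.py;  python3 - <<'E'
from h import *
for n in "ab":
    p_,d=robot.read_camera("side"); a=cv2.resize(p_[215:375,150:310,::-1],None,fx=3.7,fy=3.7,interpolation=cv2.INTER_CUBIC); cv2.imwrite(f"pics/side25{n}.png",a); np.save(f"side25{n}.npy",d)
    p_,d=robot.read_camera("scene"); a=cv2.resize(p_[180:280,390:460,::-1],None,fx=6,fy=6,interpolation=cv2.INTER_CUBIC); cv2.imwrite(f"pics/s25{n}.png",a); np.save(f"s25{n}.npy",d)
    save(p_,"full25"+n)
E
python3 -m handwheel '0 0 0 0 0 0;0 0 0 0 0 0;0 0 0 0 0 0;0 0 0 0 0 0;0 0 0 0 0 0'
python3 - <<'E'
from h import *
p_,d=robot.read_camera("side"); a=cv2.resize(p_[215:375,150:310,::-1],None,fx=3.7,fy=3.7,interpolation=cv2.INTER_CUBIC); cv2.imwrite(f"pics/side26.png",a)
b=cv2.imread("pics/side25a.png"); print("diff",cv2.absdiff(a,b)[:, 250:480].max(2).mean(), np.percentile(cv2.absdiff(a,b)[:,250:480].max(2),99))
E
```

```text
t: 25.7
tool_pos: [0.5493, 0.1905, 0.2342]
orientation: [-2.762, -0.15, -1.383]
force: [0.6, 0.7, 0.3]
opening: 0.0468
t: 26.2
tool_pos: [0.5502, 0.0524, 0.2175]
orientation: [-2.988, -0.067, -0.817]
force: [0.3, 0.4, -0.6]
opening: 0.0468
q [-0.053 -0.55   2.174  0.096  0.99   1.442] f [ 0.3  0.4 -0.6] open 0.0468
t: 26.9
tool_pos: [0.5494, 0.0557, 0.2167]
orientation: [-2.987, -0.07, -0.816]
force: [-1.0, -1.0, -0.4]
opening: 0.0466
diff 2.282219447708578 7.0
```

View pics/side26.png

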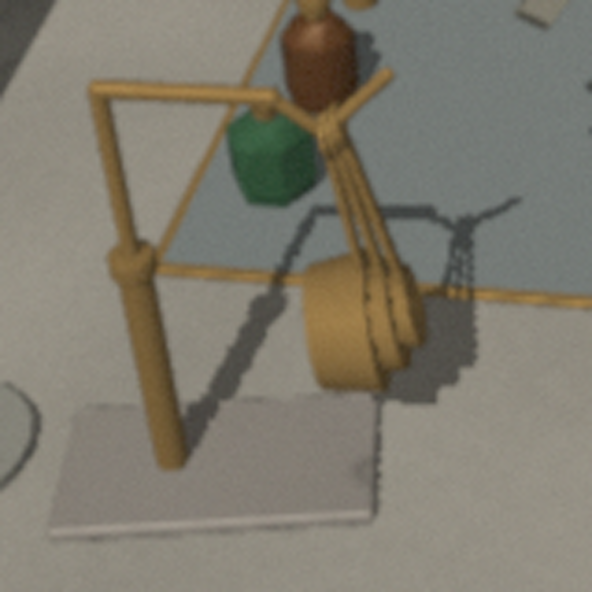

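View pics/s25b.png

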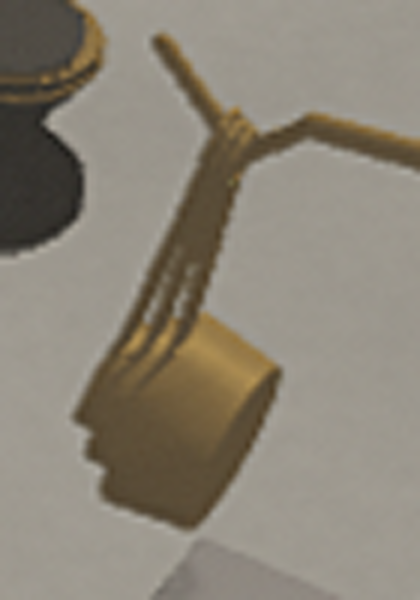

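View pics/full25b.png

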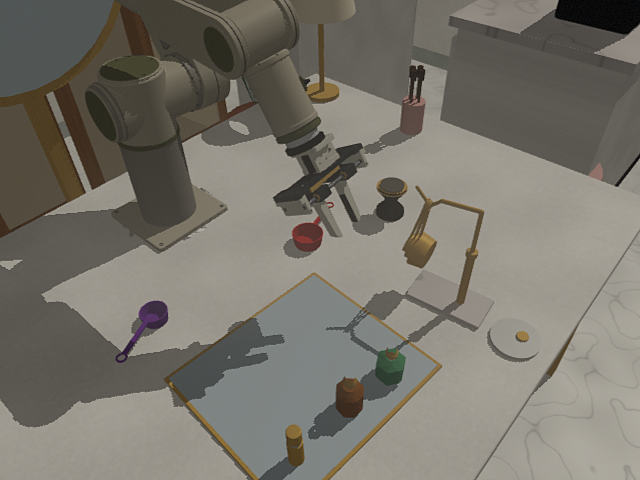

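All three hang in order and look still. The tray, bottles, atomizer, burner and look-alikes are unchanged in the full view. The handles fan a little, so I'll measure the nest depth from the depth images before handing in.

Run:
```python
from h import *
V=np.array([.637,.1994,.2286]);ps=.108
img=np.zeros((600,500,3),np.uint8)
for f,c,col in (("s25b","scene",(0,255,0)),("side25b","side",(0,0,255))):
    W=cloud(c,np.load(f+".npy")); r=W-V
    x=r@np.array([np.cos(ps),np.sin(ps),0]); y=r@np.array([-np.sin(ps),np.cos(ps),0]); z=r[...,2]
    m=(abs(y)<.045)&(x>-.07)&(x<.05)&(z<.04)&(z>-.18)
    for a,b in zip(x[m],z[m]): cv2.circle(img,(int((a+.075)*1000*2.6*1.5),int((.045-b)*2600)),2,col,-1)
for k in range(-180,41,20): cv2.putText(img,str(k),(460,int((.045-k/1000)*2600)),0,.35,(255,255,255))
for k in range(-60,50,20): cv2.putText(img,str(k),(int((k/1000+.075)*3900),590),0,.35,(255,255,255))
cv2.imwrite("pics/prof.png",img)
```

```text
(no output)
```

View pics/prof.png

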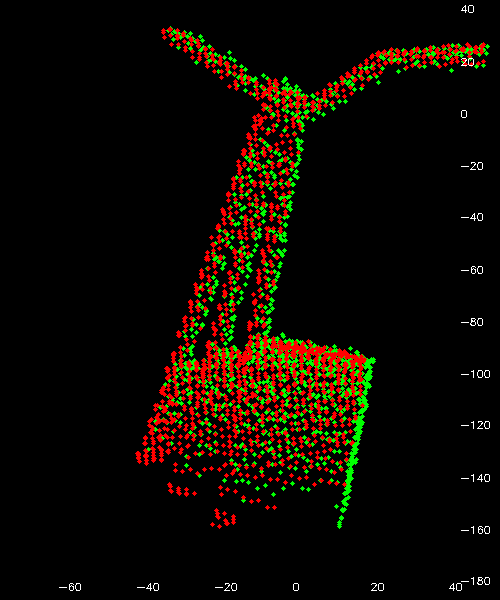

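The profile shows the large scoop leaning about 7°, the medium about 10° and the small about 12°. The medium bowl is about 18 mm inside the large one, and the small about 15 mm inside the medium. The eyes are in order in the V, and nothing has moved between pictures about 0.6 s apart. The robot is well clear, so I'm handing in.

Run:
```python
import cv2,numpy as np
a=cv2.imread("pics/scene0.png");b=cv2.imread("pics/full25b.png")
for n,(u,v) in dict(green=(390,366),amber=(349,396),atom=(294,445),burner=(391,195),red=(308,236),purple=(140,330)).items():
    d=cv2.absdiff(a[v-15:v+15,u-12:u+12],b[v-15:v+15,u-12:u+12]).max(2); print(n,d.mean().round(1),np.percentile(d,95))
from plant import robot
print(robot.read_state()["t"]); print(robot.close_job())
```

```text
green 4.7 7.0
amber 4.9 8.0
atom 5.9 8.0
burner 3.1 7.0
red 4.0 7.0
purple 6.8 9.0
26.95
the job is handed in; nothing more can be done
None
```

All three gold scoops hang from the hook by their eyes. They went on largest first, then medium, then smallest, each let go of before the next. I handed the job in at 27 s of the 72 s allowed.

**How it was done:** The cameras put the bottom of the V at 228 mm above the table, 43 mm above its lowest setting. I slid each eye down the 45° prong and lowered the handle through a soft grip before letting go.

**Last checks:**
- **Nesting:** The medium bowl sits about 18 mm inside the large one, and the small about 15 mm inside the medium. The handles fan slightly, at about 7°, 10° and 12° from vertical, so the bowls are nested but not seated to full depth.
- **Stillness:** Two side pictures about 0.6 s apart showed no movement, with the gripper well clear.
- **Bystanders:** The two bottles, the atomizer, the burner and both look-alikes look unchanged from the first picture.

**What went less well:**
- After releasing the large scoop, my retreat ran joint 2 to its lower limit. It read -0.894 against the stated -0.89, with about 22 N at the wrist at that moment. I kept the later retreats shorter.
- While I lowered the medium scoop, the fingertips pushed the hanging large one back briefly. I eased off so it could swing back before I let go.

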